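# Ring-gauge the thread of a pump shaft

### The arm

A 7-joint arm with a two-finger parallel gripper is mounted at the origin on the work surface. World frame = base frame: x ahead of the robot, y to its left, z up, the work surface at z = 0. Lengths are in m, angles in rad, forces in N, time in s.
With the tool pointing down it reaches from about 0.35 to 0.9 m from the base axis. Payload 8.1 kg.
Tool frame: the origin (TCP) lies midway between the tips of the shut fingers; the grasp point (between the pads) lies 19 mm behind it; x points along the fingers, y is the direction in which the jaws open and shut, and the axes are right-handed (so a half turn about x gives the same grasp; the last joint's range is limited). The gripper opens to 92 mm and grips with 3 to 60 N. Pads are 19 mm wide; open, the fingers measure 130 mm over their backs; the gripper's body (75 mm by 190 mm) begins 47 mm behind the grasp point.
Start: joints at [1.044, 0.434, 0.025, 1.573, -0.012, 1.134, -0.075], TCP at [0.257, -0.57, 0.227] pointing down, gripper open.
Joint ranges: [-2.62, 2.62], [-0.44, 2.09], [-1.27, 1.32], [0.08, 2.57], [-1.32, 4.46], [0.12, 2], [-2.74, 2.74]. Speed limits (rad/s): [2.22, 2.22, 3.01, 3.01, 3.14, 3.14, 3.14].

### API

Orientations are given as a 3x3 rotation matrix whose columns are the frame's x, y, z axes.
In Python, from plant import get_obs, optics, job gives the robot as it stands.
- The arm moves only by the tool apply_moves, never from a script. Its argument "moves" is a list of rows, each an object of numbers: "dx", "dy", "dz": the shift along the world's x, y, z in cm; "yaw": the turn about the world's z in rad. In form: [{"dx": .., "dy": .., "dz": .., "yaw": ..}, ...]. A call has 1 to 12 rows; each row shifts and turns the commanded pose from where the row before left it; what a row does not reach is not made up. A row lasts 1/12 s, in which the tool goes at most 41.7 mm and 7.16 degrees, less where a joint would pass 70% of its speed; a pose out of reach is approached as far as the arm can. A call with a gripper value outside its range is refused whole. "grip" is the gripper command: -1 is shut, 1 is fully open, values between are in proportion, set as the call begins (left out, the last holds). The fingers move at their own pace and stop on an object; the grip force is fixed at half the most. Time passes only in rows, so rows that do not move let the fingers close. It gives the time, the measured TCP pose, the force and the opening at its end, in the units of the state.
- get_obs(): the state, without advancing time (a new reading comes with each control period).
- optics.read_camera(name): name is "scene" or "top" or "wrist"; returns the picture (480x640x3 uint8, red, green, blue); there is no depth.
- optics.calibration(name): a dict with "fx", "fy", "cx", "cy" (pixels), "rvec" (rotation vector, rad) and "tvec" (3), from world to camera coordinates, as OpenCV has them; the wrist camera has in their place "mount" (4x4, takes a point from camera to tool coordinates, whose origin is the TCP and whose axes are the tool frame's). Camera axes: x right, y down, z forward; pixel columns grow to the right and rows downward; lengths in m; the calibration is good to about 2 mm. A picture is of the moment at which its call begins: read the wrist's pose just before it. calibration takes no time and is no camera call.
- job.close_job(): hands the job in, once; it reports no verdict.
The state is a dict: "time_s": time; "q": joint angles; "joint_vel": joint speeds; "effort": joint torques, N m; "ee_pos": TCP position; "tool_rot": TCP orientation; "contact_force": force on the tool from outside, world axes, zero at the start; "moment": the same for the moment, N m; "finger_gap": finger opening in m.
Only numpy, scipy, OpenCV 4.12 (cv2) and the standard library are available. Lean on these libraries where they do the work, as an engineer would, in place of code of your own. Each camera call takes 0.05 s, during which the arm holds its last target. There are 200 camera calls.

### The job

Check the thread on the end of the upright pump shaft with the green-ringed GO ring gauge, and leave its red-ringed twin alone: set the green gauge level on the shaft end and screw it down clockwise, past the light drag of the floating brass sleeve, until the sleeve is home and you feel the gauge come up tight on it, firmly snug but never forced. Then back it off half a turn so that it hangs free on the thread, and let go.

Things in the scene. Friction and masses are not known exactly. Their poses are not given: they have to be found in the camera images.
- gauge: the GO gauge: knurled steel ring, 66 mm outside diameter, 24 mm high, about 0.4 kg, a green ring painted on its upper face and one white mark on that face on its x side; right-hand thread of 7 mm pitch in its bore, 36 mm wide over the crests. It lies flat, green face up, on the plywood board. Origin: centre of its underside, z up along the bore
- nogo: the NOT-GO gauge: the same ring with a red ring on its upper face, lying on the same board 130 mm from the green one; not used. Origin: centre of its underside
- board: plywood board, 110 (x) by 270 (y) by 18 mm high, on which both gauges lie; fixed. Origin: centre of its underside
- shaft: pump shaft clamped upright in a fixed blue stand (base plate 150 x 150 x 16 mm). Origin: centre of the stand's foot on the bench, z up along the shaft. From below: a 94 mm socket, a 68 mm shoulder, a 90 mm ball bearing (top 98 to 101 mm above the bench: its shims differ), the brass sleeve, then the threaded end, 40 mm outside diameter, 7 mm pitch, right-hand, oiled
- shaft_end (a point): centre of the shaft's top end, 157 mm above the bench: a plain nose 32 mm wide, bevelled at the top, stands 7 mm above where the thread begins
- thread_start (a point): where the thread begins, 150 mm above the bench, on the x side of the shaft
- gauge_rest (a point): on the shaft's axis, 140.5 mm above the bench. Set level on the end at any angle, the gauge rests with its underside within 3 mm of this height, riding on the first turn of thread (lowest with its white mark at the thread's start or up to 1 rad clockwise of it). Each clockwise turn (from above) lowers it 7 mm; axial play 0.4 mm; free running under 0.15 N m. It is tight after 0.6 to 2 turns
- sleeve: brass sleeve round the shaft below the thread, 53 mm wide. Origin: centre of its flat top, z up: the face the gauge tightens against. It floats on an O-ring and may stand up to 3.5 mm proud: the gauge pushes it down against 6 N drag (under 0.25 N m felt) until it is home, its top 131 to 134 mm above the bench; then the torque climbs, about 0.015 N m per N. Snug is 0.6 to 0.8, forced 0.9 N m
- hammer: ball-pein hammer with a wooden handle, 315 mm long, lying on the bench; bystander
- hook_spanner: dark steel hook spanner, about 240 mm long, lying on the bench; bystander
- spare_bearing: loose ball bearing, 90 mm diameter, 23 mm high, lying flat; bystander
- lock_nut: slotted shaft nut, 60 mm diameter, 12 mm high, lying flat; bystander
- spray_can: spray can, 65 mm diameter, 190 mm high; bystander
- oil_bottle: yellow oil bottle, 54 mm diameter, 150 mm high; bystander
Mind the look-alikes: they are no part of the job. Leave any blue or turquoise look-alike of the gauge alone.

How it is judged:
On the way, in this order (a step that is already met when the one before it is completed fails the run):
1. the green gauge sits level on the shaft's thread, around the shaft end (horizontal distance between gauge and shaft below 0.004 m and z of gauge in the frame of shaft below 0.1445 m and angle between gauge's own z axis and vertical below 0.15 rad), for 0.2 s.
2. screwed down until the sleeve is home and the gauge bears tight on it, with more than 30 N (contact force between gauge and sleeve above 30 N and horizontal distance between gauge and shaft below 0.003 m and angle between gauge's own z axis and vertical below 0.08 rad), for 0.2 s.
At the end, for the whole second after the job is handed in: the green gauge is on the thread, level (within 0.08 rad) and centred (within 3 mm), at rest, its underside 0.8 to 4.6 mm above the sleeve's top (half a turn back from tight leaves about 1.5 to 3 mm) and no longer tight (less than 6 N on the sleeve); the red gauge is where it was (within 15 mm) (z of gauge in the frame of sleeve between 0.0008 and 0.0046 m and horizontal distance between gauge and shaft below 0.003 m and angle between gauge's own z axis and vertical below 0.08 rad and contact force between gauge and sleeve below 6 N and linear speed of gauge below 0.01 m/s and distance of nogo from where it was at the start of the episode below 0.015 m); the robot touches nothing.
It fails at once if the gauge is forced against the sleeve with more than 65 N (contact force between gauge and sleeve above 65 N).
It fails at once if the red gauge is moved by more than 15 mm (distance of nogo from where it was at the start of the episode above 0.015 m).
It fails at once if a bystander on the bench is moved by more than 20 mm (distance of any of hammer, hook_spanner, spare_bearing, lock_nut, spray_can, oil_bottle from where it was at the start of the episode above 0.02 m).
It also fails if it takes over 72 s, if anything falls off the work surface, if the arm or the gripper's body presses on something with over 40 N, if the wrist force passes 120 N, or if a joint passes its speed limit or range.

## Working session

There is one attempt and no reset: what is moved stays moved. The work goes in short steps, Python scripts to look and compute and a tool call to move; the robot and the scene stay as the last step left them, time stands still between calls to the robot, and variables do not carry over. Pictures are saved under pics/ and viewed, on a budget of 10 in all, crops included, one or two more only if the job needs it, and the job is handed in when it is done.

Besides the shell and the picture viewer there is one more tool, called after ">>>" by a JSON object that holds its "api" and its "payload". apply_moves: Moves the arm, as the interface text tells. Its arguments: {"type":"object","properties":{"moves":{"type":"array"},"grip":{"type":"number"}},"required":["moves"]}

```bash
mkdir -p pics; cat > h.py <<'E'
import numpy as np,cv2
from plant import get_obs,optics,job
def snap(n,f,crop=None,s=1):
    im=optics.read_camera(n)
    cv2.imwrite('pics/'+f+'_full.png',im[:,:,::-1])
    if crop: x0,y0,x1,y1=crop; im=im[y0:y1,x0:x1]
    im=cv2.resize(im,None,fx=s,fy=s,interpolation=cv2.INTER_CUBIC)
    cv2.imwrite('pics/'+f+'.png',im[:,:,::-1])
def cam(n,o=None):
    c=optics.calibration(n)
    K=np.array([[c['fx'],0,c['cx']],[0,c['fy'],c['cy']],[0,0,1]])
    if 'mount' in c:
        o=o or get_obs();T=np.eye(4);T[:3,:3]=o['tool_rot'];T[:3,3]=o['ee_pos'];T=T@np.array(c['mount'])
        R=T[:3,:3];return K,R,T[:3,3]   # cam->world, centre
    R=cv2.Rodrigues(np.array(c['rvec'],float))[0].T
    return K,R,-R@np.array(c['tvec'],float).ravel()
def ray(n,u,v,z,o=None):
    K,R,C=cam(n,o);d=R@np.linalg.inv(K)@[u,v,1];return C+d*(z-C[2])/d[2]
def proj(n,P,o=None):
    K,R,C=cam(n,o);p=K@(R.T@(np.array(P)-C));return p[:2]/p[2]
def st():
    o=get_obs()
    for k in o: print(k,np.round(o[k],4).tolist())
E
python3 - <<'E'
from h import *
st();snap('top','top1');snap('scene','scene1')
for n in('top','scene'):print(n,cam(n))
E
```

```text
time_s 0.0
q [1.0444, 0.4353, 0.025, 1.5741, -0.0116, 1.134, -0.0751]
joint_vel [0.0006, 0.0008, 0.0005, 0.0006, -0.0011, -0.0013, 0.0]
effort [-0.0013, -66.7846, 0.9845, -31.4457, -0.0605, 0.043, 0.0002]
ee_pos [0.2567, -0.5693, 0.2259]
tool_rot [[-0.0008, 0.4112, -0.9116], [0.0014, -0.9116, -0.4112], [-1.0, -0.0016, 0.0002]]
contact_force [0.6422, -0.9144, -0.2724]
moment [0.0717, -0.0272, 0.036]
finger_gap 0.0919
top (array([[585.62521865,   0.        , 333.46828906],
       [  0.        , 585.62521865, 239.14522821],
       [  0.        ,   0.        ,   1.        ]]), array([[-0.04099264, -0.9776212 ,  0.20634047],
       [-0.99915887,  0.04033175, -0.00741   ],
       [-0.0010779 , -0.20647066, -0.9784522 ]]), array([0.2401799 , 0.03930002, 1.60401461]))
scene (array([[433.53947753,   0.        , 320.72193977],
       [  0.        , 433.53947753, 238.03680169],
       [  0.        ,   0.        ,   1.        ]]), array([[ 0.3238981 ,  0.6290216 , -0.70669785],
       [ 0.9459706 , -0.20335545,  0.25255929],
       [ 0.01515439, -0.75031886, -0.66090238]]), array([ 1.26588249, -0.25338081,  0.8125152 ]))
```

View pics/top1.png

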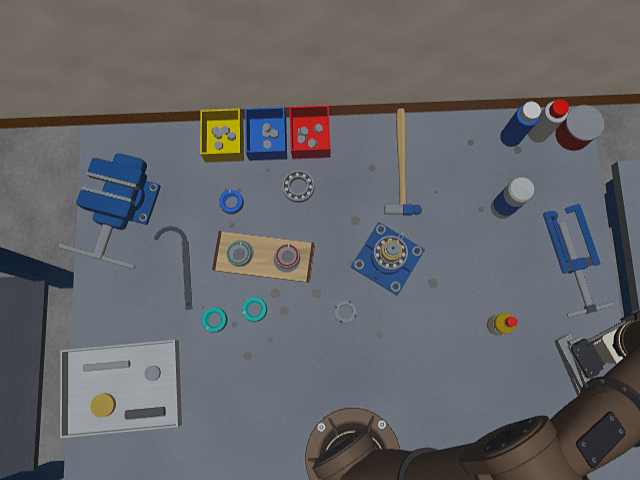

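View pics/scene1.png

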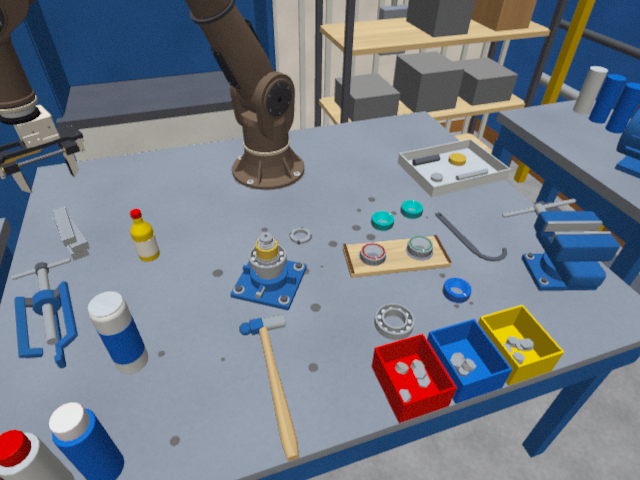

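The top view has several rings. On the plywood, one has a green ring on its face (239,252) and one a red ring (287,256). Off the board there are two turquoise rings, (255,309) and (214,319), and a blue one (231,201). The green one on the board fits the description. The shaft stand is at (390,253). I'll confirm in one enlarged crop.

```bash
python3 - <<'E'
from h import *
im=cv2.imread('pics/top1_full.png')
cv2.imwrite('pics/c1.png',cv2.resize(im[215:300,205:435],None,fx=3.47,fy=3.47,interpolation=cv2.INTER_CUBIC))
print('green',ray('top',239,252,.042),'red',ray('top',287,256,.042),'shaft',ray('top',391,246,.157))
K,R,C=cam('wrist');print(K,get_obs()['tool_rot'].T@R, optics.calibration('wrist')['mount'])
E
```

```text
green [0.54452758 0.28509295 0.042     ] red [0.52813578 0.15519591 0.042     ] shaft [ 0.52172845 -0.11572346  0.157     ]
[[331.02413455   0.         320.50556175]
 [  0.         331.02413455 243.03931745]
 [  0.           0.           1.        ]] [[ 3.88823753e-04 -3.05631768e-01  9.52149710e-01]
 [ 9.99999886e-01  3.82861102e-04 -2.85468966e-04]
 [-2.77292703e-04  9.52149713e-01  3.05631882e-01]] [[ 3.88823753e-04 -3.05631768e-01  9.52149710e-01 -1.57987693e-01]
 [ 9.99999886e-01  3.82861102e-04 -2.85468966e-04 -1.28092704e-03]
 [-2.77292703e-04  9.52149713e-01  3.05631882e-01 -8.40444677e-02]
 [ 0.00000000e+00  0.00000000e+00  0.00000000e+00  1.00000000e+00]]
```

View pics/c1.png

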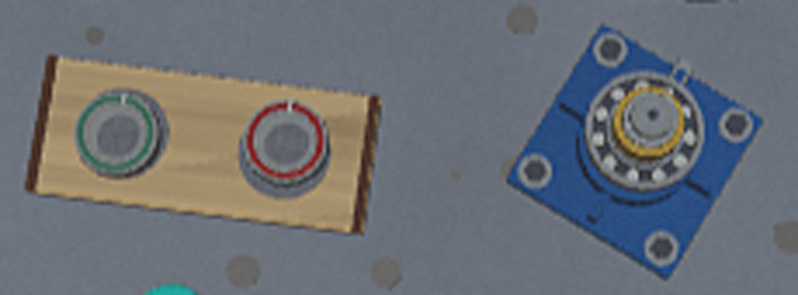

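The crop confirms the green ring on the plywood, with its white mark toward +x and the red twin beside it (131 mm apart by measurement, 130 expected). The shaft nose is at about (393,248). Moving over the gauge.

>>> {"api": "apply_moves", "payload": {"moves": [{"dx": 1,"dy": 2.5,"dz": 1,"yaw": 0.1},{"dx": 1,"dy": 3.2,"dz": 1,"yaw": 0.1},{"dx": 1,"dy": 3.2,"yaw": 0.1},{"dx": 1,"dy": 3.2,"yaw": 0.1},{"dx": 1,"dy": 3.2,"yaw": 0.1},{"dx": 1,"dy": 3.2,"yaw": 0.1},{"dx": 1,"dy": 3.2,"yaw": 0.1},{"dx": 1,"dy": 3.2,"yaw": 0.1},{"dx": 1,"dy": 3.2,"yaw": 0.1},{"dx": 1,"dy": 3.2,"yaw": 0.1},{"dx": 1,"dy": 3.2,"yaw": 0.1},{"dx": 1,"dy": 3.2,"yaw": 0.1}], "grip": 1}}

```text
$.moves[2]: bad value
```

```bash
python3 -c "
from h import *;st();print(ray('top',238.7,253,.042),ray('top',392.9,247.9,.157))"
```

```text
time_s 0.1
q [1.0444, 0.4352, 0.025, 1.574, -0.0116, 1.134, -0.0751]
joint_vel [0.0011, -0.0023, 0.0012, -0.0027, -0.0012, -0.0015, -0.0018]
effort [0.0026, -66.9133, 0.9879, -31.5145, -0.0606, 0.0373, -0.0001]
ee_pos [0.2568, -0.5693, 0.226]
tool_rot [[-0.0007, 0.4112, -0.9116], [0.0012, -0.9116, -0.4112], [-1.0, -0.0014, 0.0001]]
contact_force [0.3768, 0.2064, -0.2576]
moment [-0.0283, -0.0638, 0.0533]
finger_gap 0.0917
[0.54179975 0.28592756 0.042     ] [ 0.51666385 -0.12020267  0.157     ]
```

>>> {"api": "apply_moves", "payload": {"moves": [{"dx": 1,"dy": 2.5,"dz": 1,"yaw": 0.1},{"dx": 1,"dy": 3.2,"dz": 1,"yaw": 0.1},{"dx": 1,"dy": 3.2,"dz": 0,"yaw": 0.1},{"dx": 1,"dy": 3.2,"dz": 0,"yaw": 0.1},{"dx": 1,"dy": 3.2,"dz": 0,"yaw": 0.1},{"dx": 1,"dy": 3.2,"dz": 0,"yaw": 0.1},{"dx": 1,"dy": 3.2,"dz": 0,"yaw": 0.1},{"dx": 1,"dy": 3.2,"dz": 0,"yaw": 0.1},{"dx": 1,"dy": 3.2,"dz": 0,"yaw": 0.1},{"dx": 1,"dy": 3.2,"dz": 0,"yaw": 0.1},{"dx": 1,"dy": 3.2,"dz": 0,"yaw": 0.1},{"dx": 1,"dy": 3.2,"dz": 0,"yaw": 0.1}], "grip": 1}}

```text
time_s: 1.1
ee_pos: [0.3769, -0.1911, 0.2466]
tool_rot: [[-0.0, 0.998, 0.058], [-0.0, 0.058, -0.998], [-1.0, -0.0, 0.0]]
contact_force: [1.3, 0.0, 0.4]
finger_gap: 0.0917
```

```bash
python3 -c "
from h import *;st()"
```

```text
time_s 1.1
q [0.7118, 0.1135, -0.4014, 1.9755, 0.0509, 1.0622, 0.3456]
joint_vel [-0.4718, -0.0913, -0.4826, 0.1216, 0.0182, -0.0207, 0.2352]
effort [4.3644, -38.2195, 0.5812, -29.6928, -0.0525, 0.3431, -0.4215]
ee_pos [0.3769, -0.1911, 0.2466]
tool_rot [[-0.0002, 0.9983, 0.0577], [-0.0002, 0.0577, -0.9983], [-1.0, -0.0003, 0.0001]]
contact_force [1.2549, 0.0302, 0.3676]
moment [0.0027, -0.1836, 0.0214]
finger_gap 0.0917
```

>>> {"api": "apply_moves", "payload": {"moves": [{"dx": 1.4,"dy": 4,"dz": 0,"yaw": 0.1},{"dx": 1.4,"dy": 3.9,"dz": 0,"yaw": 0.1},{"dx": 1.4,"dy": 4,"dz": 0,"yaw": 0.1},{"dx": 1.4,"dy": 3.9,"dz": 0,"yaw": 0.1},{"dx": 1.4,"dy": 4,"dz": 0,"yaw": 0.1},{"dx": 1.4,"dy": 3.9,"dz": 0,"yaw": 0.1},{"dx": 1.4,"dy": 4,"dz": 0,"yaw": 0.1},{"dx": 1.4,"dy": 4,"dz": 0,"yaw": 0.1},{"dx": 1.4,"dy": 4,"dz": -1,"yaw": 0.1},{"dx": 1.3,"dy": 4,"dz": -2,"yaw": 0.1},{"dx": 1.3,"dy": 4,"dz": -2,"yaw": 0.1},{"dx": 1.3,"dy": 4,"dz": -2,"yaw": 0.1}]}}

```text
time_s: 2.1
ee_pos: [0.5364, 0.2682, 0.1823]
tool_rot: [[-0.0, 0.308, 0.951], [-0.0, 0.951, -0.308], [-1.0, -0.0, 0.0]]
contact_force: [1.3, -0.8, 0.1]
finger_gap: 0.092
```

>>> {"api": "apply_moves", "payload": {"moves": [{"dx": 0,"dy": 0,"dz": -2,"yaw": 0},{"dx": 0,"dy": 0,"dz": -2,"yaw": 0},{"dx": 0,"dy": 0,"dz": -1,"yaw": 0},{"dx": 0,"dy": 0,"dz": 0,"yaw": 0}]}}

```text
time_s: 2.43
ee_pos: [0.5348, 0.2652, 0.1308]
tool_rot: [[-0.004, 0.313, 0.95], [-0.003, 0.95, -0.313], [-1.0, -0.004, -0.003]]
contact_force: [-0.3, -0.5, -0.5]
finger_gap: 0.0916
```

```bash
python3 - <<'E'
from h import *;st();snap('wrist','w1')
print(proj('wrist',[.542,.286,.042]),proj('wrist',[.575,.286,.042]))
E
```

```text
time_s 2.4333
q [-0.0575, 0.5985, -0.7339, 1.7072, 0.4578, 1.0203, 0.3007]
joint_vel [0.0173, -0.0407, -0.0206, -0.0406, -0.0204, 0.0372, 0.0169]
effort [-1.5812, -65.9006, -12.953, -26.5973, 0.1582, -0.6318, -0.2394]
ee_pos [0.5348, 0.2652, 0.1308]
tool_rot [[-0.0041, 0.3127, 0.9499], [-0.0025, 0.9499, -0.3127], [-1.0, -0.0037, -0.0031]]
contact_force [-0.3455, -0.4714, -0.4806]
moment [0.0915, -0.1601, -0.0173]
finger_gap 0.0916
[345.62882503 247.37053838] [357.32611275 283.62251584]
```

View pics/w1.png

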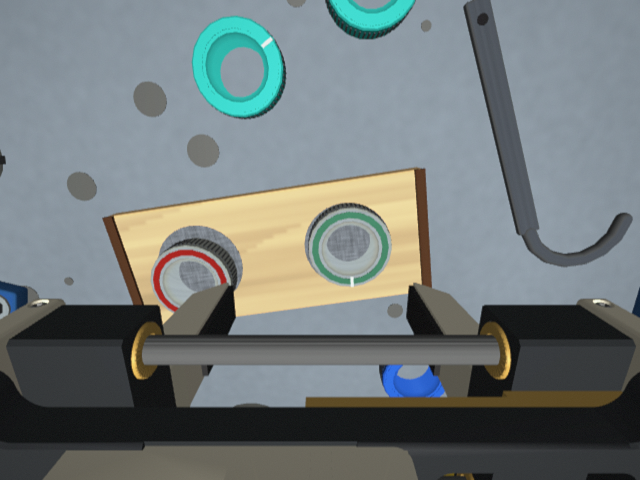

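Wrist view: the green ring's upper face is centred at (350,247), mark at (352,283), predicted (346,247). That is about 4 mm off. The red twin is at (192,282).

```bash
python3 - <<'E'
from h import *
o=get_obs();p=ray('wrist',350.5,246.7,.042);m=ray('wrist',352,283,.042)
print(p,m,np.arctan2(*(m-p)[1::-1]),'move cm',(p-o['ee_pos'])*100, 'edges',ray('wrist',308,247,.042),ray('wrist',391.5,247,.042))
E
```

```text
[0.54266784 0.289824   0.042     ] [0.5731023  0.28200767 0.042     ] -0.2513919553266588 move cm [ 0.70992515  2.41680646 -9.0606895 ] edges [0.53240598 0.25779179 0.042     ] [0.55303387 0.3205708  0.042     ]
```

>>> {"api": "apply_moves", "payload": {"moves": [{"dx": 0.4,"dy": 1.2,"dz": -1,"yaw": 0},{"dx": 0.3,"dy": 1.2,"dz": -1,"yaw": 0},{"dx": 0,"dy": 0,"dz": -2,"yaw": 0},{"dx": 0,"dy": 0,"dz": -2,"yaw": 0},{"dx": 0,"dy": 0,"dz": -1.5,"yaw": 0},{"dx": 0,"dy": 0,"dz": 0,"yaw": 0},{"dx": 0,"dy": 0,"dz": 0,"yaw": 0}]}}

```text
time_s: 3.07
ee_pos: [0.5436, 0.2902, 0.0595]
tool_rot: [[0.001, 0.313, 0.95], [0.0, 0.95, -0.313], [-1.0, 0.0, 0.0]]
contact_force: [0.3, 0.4, -0.1]
finger_gap: 0.0918
```

```bash
python3 - <<'E'
from h import *
st();o=get_obs();snap('wrist','w2')
print(proj('wrist',[.5427,.2895,.042],o),proj('wrist',np.append(o['ee_pos'][:2],.042),o))
E
```

```text
time_s 3.0667
q [-0.1331, 0.6999, -0.678, 1.7242, 0.5371, 0.9111, 0.2172]
joint_vel [0.001, -0.0205, -0.0167, -0.0195, -0.0031, 0.0018, 0.0014]
effort [-0.0549, -69.5598, -12.4666, -22.5571, 0.0725, -0.0629, -0.0958]
ee_pos [0.5436, 0.2902, 0.0595]
tool_rot [[0.0005, 0.3133, 0.9496], [0.0001, 0.9496, -0.3133], [-1.0, 0.0002, 0.0005]]
contact_force [0.2502, 0.4413, -0.1055]
moment [0.0886, -0.1516, 0.0242]
finger_gap 0.0918
[316.04663082 286.4903574 ] [317.74720885 287.43280888]
```

View pics/w2.png

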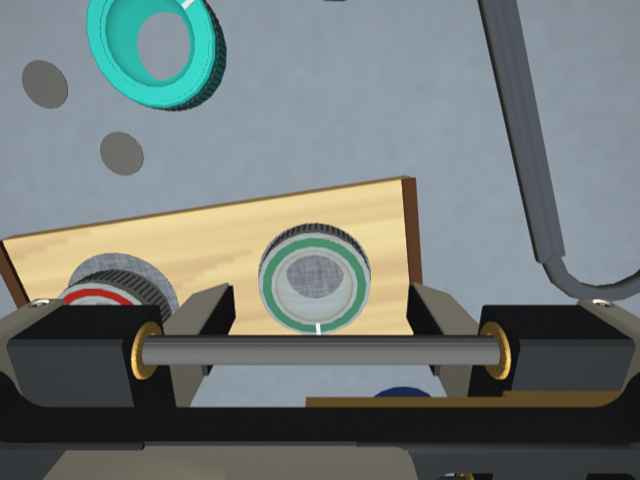

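The gauge face is centred at about (314,284) between the fingers and the TCP projects to (318,287), so it is within 2 mm. Descending and gripping.

>>> {"api": "apply_moves", "payload": {"moves": [{"dx": -0.2,"dy": -0.1,"dz": -1,"yaw": 0},{"dx": 0,"dy": 0,"dz": -1,"yaw": 0},{"dx": 0,"dy": 0,"dz": -1,"yaw": 0},{"dx": 0,"dy": 0,"dz": -0.5,"yaw": 0},{"dx": 0,"dy": 0,"dz": -0.3,"yaw": 0},{"dx": 0,"dy": 0,"dz": 0,"yaw": 0}]}}

```text
time_s: 3.62
ee_pos: [0.5406, 0.2893, 0.0195]
tool_rot: [[-0.001, 0.312, 0.95], [-0.001, 0.95, -0.312], [-1.0, -0.001, -0.001]]
contact_force: [0.4, -0.6, 0.9]
finger_gap: 0.0918
```

>>> {"api": "apply_moves", "payload": {"moves": [{"dx": 0,"dy": 0,"dz": 0,"yaw": 0},{"dx": 0,"dy": 0,"dz": 0,"yaw": 0},{"dx": 0,"dy": 0,"dz": 0,"yaw": 0},{"dx": 0,"dy": 0,"dz": 0,"yaw": 0},{"dx": 0,"dy": 0,"dz": 0,"yaw": 0},{"dx": 0,"dy": 0,"dz": 0,"yaw": 0}], "grip": -1}}

```text
time_s: 4.12
ee_pos: [0.5411, 0.2889, 0.0207]
tool_rot: [[-0.0, 0.313, 0.95], [-0.001, 0.95, -0.313], [-1.0, -0.001, 0.0]]
contact_force: [-1.8, -2.8, 3.9]
finger_gap: 0.0657
```

>>> {"api": "apply_moves", "payload": {"moves": [{"dx": 0,"dy": 0,"dz": 3,"yaw": 0},{"dx": 0,"dy": 0,"dz": 3.5,"yaw": 0},{"dx": 0,"dy": -1,"dz": 3.8,"yaw": 0.08},{"dx": 0.3,"dy": -2,"dz": 3.5,"yaw": 0.08},{"dx": 0.5,"dy": -3,"dz": 2.5,"yaw": 0.1},{"dx": 0.5,"dy": -3.2,"dz": 2,"yaw": 0.1},{"dx": 0.5,"dy": -3.5,"dz": 1,"yaw": 0.1},{"dx": 0.5,"dy": -3.5,"dz": 0,"yaw": 0.1},{"dx": 0.5,"dy": -3.5,"dz": 0,"yaw": 0.1},{"dx": 0.5,"dy": -3.5,"dz": 0,"yaw": 0.1},{"dx": 0.5,"dy": -3.5,"dz": 0,"yaw": 0.1},{"dx": 0.5,"dy": -3.5,"dz": 0,"yaw": 0.1}]}}

```text
time_s: 5.12
ee_pos: [0.5839, -0.0144, 0.2132]
tool_rot: [[-0.0, -0.603, 0.798], [-0.0, 0.798, 0.603], [-1.0, 0.0, -0.0]]
contact_force: [2.3, 0.1, -3.3]
finger_gap: 0.0658
```

>>> {"api": "apply_moves", "payload": {"moves": [{"dx": 0.3,"dy": -3,"dz": 0,"yaw": 0},{"dx": 0.2,"dy": -2,"dz": 0,"yaw": 0},{"dx": 0,"dy": 0,"dz": 0,"yaw": 0},{"dx": 0,"dy": 0,"dz": 0,"yaw": 0}]}}

```text
time_s: 5.45
ee_pos: [0.5888, -0.0643, 0.2127]
tool_rot: [[-0.001, -0.596, 0.803], [0.0, 0.803, 0.596], [-1.0, 0.001, -0.001]]
contact_force: [0.5, 1.4, -3.8]
finger_gap: 0.0656
```

```bash
python3 - <<'E'
from h import *
st();o=get_obs();snap('wrist','w3')
print(proj('wrist',[.5167,-.120,.157],o))
E
```

```text
time_s 5.45
q [0.6758, 0.5971, -1.0181, 1.6164, 0.5315, 1.2327, 1.7623]
joint_vel [-0.0389, -0.0108, -0.0374, 0.0136, -0.0125, -0.0042, -0.0076]
effort [2.7483, -63.5474, -15.2604, -30.1632, 0.5464, 0.2628, 0.2167]
ee_pos [0.5888, -0.0643, 0.2127]
tool_rot [[-0.0011, -0.5962, 0.8028], [0.0002, 0.8028, 0.5962], [-1.0, 0.0008, -0.0008]]
contact_force [0.4864, 1.4036, -3.8393]
moment [0.2612, -0.081, -0.0321]
finger_gap 0.0656
[315.72190459 121.14795661]
```

View pics/w3.png

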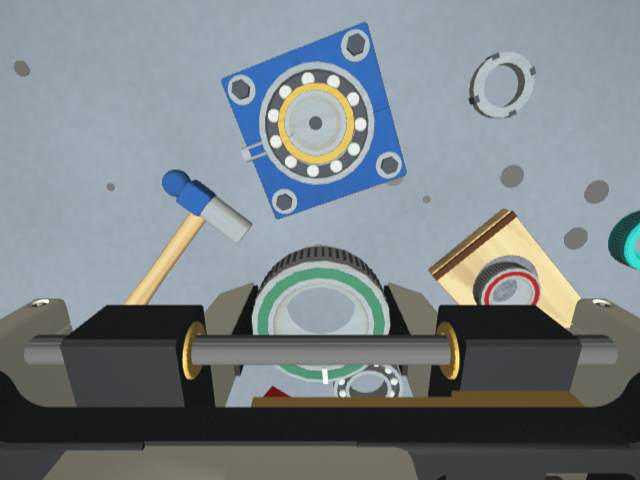

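Wrist view: the shaft's nose centre is at (315.5,123), predicted (315.7,121). The held green gauge's face is centred at about (321,322), spanning 253..390 by 262..383.

```bash
python3 - <<'E'
from h import *
o=get_obs();s=ray('wrist',315.5,123,.157,o);e=np.array(o['ee_pos']);R=np.array(o['tool_rot'])
zt=e[2]+.0213
def ell(c,r):
    return np.array([proj('wrist',[c[0]+r*np.cos(t),c[1]+r*np.sin(t),zt],o) for t in np.linspace(0,6.28,60)])
E_=ell(e,.033);print(E_.min(0),E_.max(0))
g=[ray('wrist',u,v,zt,o) for u,v in((253,325),(390,325),(321,262),(321,383))]
for p in g: print(R.T@(p-e)*1000)
print(s,(s-e)*100)
E
```

```text
[247.608727   254.33803867] [388.57377179 378.75158839]
[-21.33213885 -30.65154628   2.36326068]
[-21.26469373  33.8854767    2.40332023]
[-21.29743931   1.34705695 -29.36665045]
[-21.29996492   1.39469904  35.57766874]
[ 0.51774615 -0.11777526  0.157     ] [-7.10404188 -5.53462042 -5.60452771]
```

>>> {"api": "apply_moves", "payload": {"moves": [{"dx": -2.5,"dy": -2,"dz": 0,"yaw": 0},{"dx": -2.5,"dy": -2,"dz": 0,"yaw": 0},{"dx": -2.2,"dy": -1.8,"dz": 0,"yaw": 0},{"dx": 0,"dy": 0,"dz": -1.5,"yaw": 0},{"dx": 0,"dy": 0,"dz": -1.5,"yaw": 0},{"dx": 0,"dy": 0,"dz": -1,"yaw": 0},{"dx": 0,"dy": 0,"dz": 0,"yaw": 0},{"dx": 0,"dy": 0,"dz": 0,"yaw": 0}]}}

```text
time_s: 6.17
ee_pos: [0.5171, -0.1191, 0.1734]
tool_rot: [[-0.001, -0.601, 0.799], [0.001, 0.799, 0.601], [-1.0, 0.001, -0.0]]
contact_force: [0.5, -0.0, -3.3]
finger_gap: 0.0659
```

```bash
python3 - <<'E'
from h import *
st();o=get_obs();snap('wrist','w4',(220,240,420,400),4);snap('scene','s4',(210,170,330,290),4.9)
a=cv2.imread('pics/w4.png');b=cv2.imread('pics/s4.png')
b=cv2.resize(b,(400,400));a=cv2.resize(a,(400,320));a=cv2.copyMakeBorder(a,0,80,0,0,0)
cv2.imwrite('pics/c4.png',np.hstack([a,b]))
E
```

```text
time_s 6.1667
q [0.86, 0.5493, -1.0444, 1.8129, 0.532, 1.0942, 1.8383]
joint_vel [0.0033, -0.011, -0.0113, -0.0235, -0.0015, 0.0054, 0.0034]
effort [0.3905, -55.7114, -14.8815, -26.9528, 0.1672, 0.0041, -0.0959]
ee_pos [0.5171, -0.1191, 0.1734]
tool_rot [[-0.0007, -0.6007, 0.7995], [0.0008, 0.7995, 0.6007], [-1.0, 0.001, -0.0001]]
contact_force [0.4874, -0.0162, -3.3075]
moment [0.1598, -0.1377, 0.0515]
finger_gap 0.0659
```

View pics/c4.png

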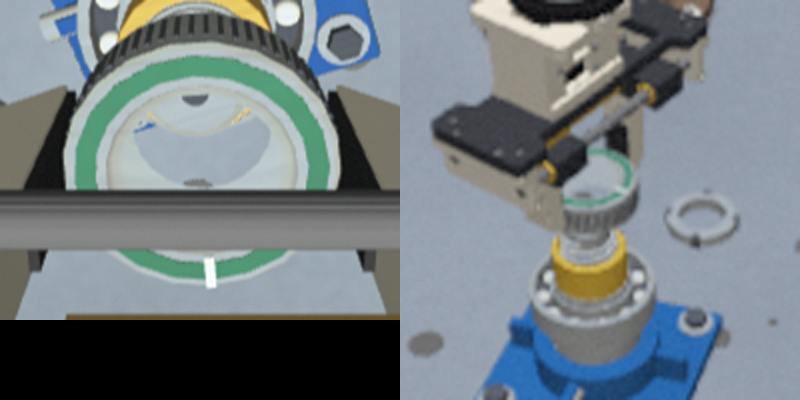

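```bash
python3 - <<'E'
from h import *
o=get_obs();e=np.array(o['ee_pos']);R=np.array(o['tool_rot']);zt=e[2]+.0213
print('nose pred',proj('wrist',[.5177,-.1178,.157],o))
def circ(c,r,z): return np.array([proj('wrist',[c[0]+r*np.cos(t),c[1]+r*np.sin(t),z],o) for t in np.linspace(0,6.28,90)])
for off in(0,.003):
  c=e+R@[0,0.0,off]
  for r,z in((.033,zt),): q=circ(c,r,z);print(off,q.min(0),q.max(0))
q=circ([.5177,-.1178],.016,.15);print('rim',q.min(0),q.max(0))
im=cv2.imread('pics/w4_full.png')[270:345,255:390]
cv2.imwrite('pics/c5.png',cv2.resize(im,None,fx=5.5,fy=5.5,interpolation=cv2.INTER_CUBIC))
E
```

```text
nose pred [320.84551253 286.67588866]
0 [247.53291875 254.34885468] [388.57868136 378.73210732]
0.003 [247.96270294 260.75124746] [388.17490833 383.66764577]
rim [294.19533788 256.62461402] [347.4773126  305.45950683]
```

View pics/c5.png

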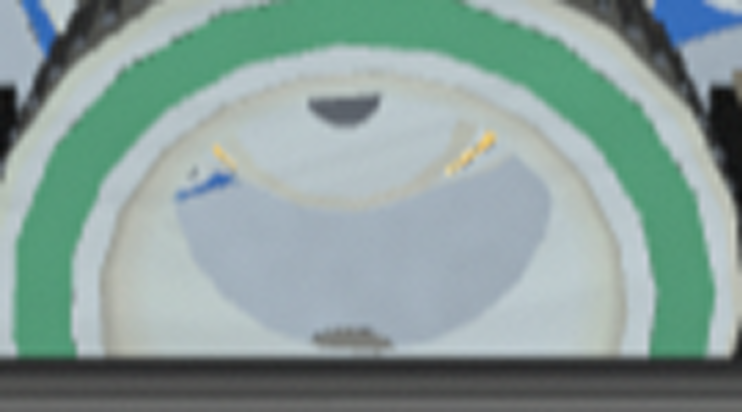

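In the crop the nose's dot is about (318,287) and its lower rim about (318.6,307.6). The bore and ring are centred on x = 321.2. So the nose lies about 1.8 mm toward −y_tool from the gauge axis, which means a correction of (+0.6, −1.8) mm. Lowering gently.

>>> {"api": "apply_moves", "payload": {"moves": [{"dx": 0.06,"dy": -0.18,"dz": 0,"yaw": 0},{"dx": 0,"dy": 0,"dz": -0.5,"yaw": 0},{"dx": 0,"dy": 0,"dz": -0.5,"yaw": 0},{"dx": 0,"dy": 0,"dz": -0.4,"yaw": 0},{"dx": 0,"dy": 0,"dz": -0.3,"yaw": 0},{"dx": 0,"dy": 0,"dz": 0,"yaw": 0},{"dx": 0,"dy": 0,"dz": 0,"yaw": 0}]}}

```text
time_s: 6.85
ee_pos: [0.5176, -0.1222, 0.1562]
tool_rot: [[-0.001, -0.599, 0.801], [0.0, 0.801, 0.599], [-1.0, 0.001, -0.0]]
contact_force: [-0.5, 0.1, -2.5]
finger_gap: 0.0656
```

>>> {"api": "apply_moves", "payload": {"moves": [{"dx": 0,"dy": 0.05,"dz": -0.3,"yaw": 0},{"dx": 0,"dy": 0,"dz": -0.3,"yaw": 0},{"dx": 0,"dy": 0,"dz": -0.2,"yaw": 0},{"dx": 0,"dy": 0,"dz": 0,"yaw": 0},{"dx": 0,"dy": 0,"dz": 0,"yaw": 0}]}}

```text
time_s: 7.27
ee_pos: [0.5176, -0.1218, 0.1484]
tool_rot: [[-0.0, -0.599, 0.801], [0.0, 0.801, 0.599], [-1.0, 0.0, -0.0]]
contact_force: [0.3, -0.4, -3.4]
finger_gap: 0.0662
```

Underside is at about 0.1457 with no contact. Continuing in small steps.

>>> {"api": "apply_moves", "payload": {"moves": [{"dx": 0,"dy": 0,"dz": -0.2,"yaw": 0},{"dx": 0,"dy": 0,"dz": -0.1,"yaw": 0},{"dx": 0,"dy": 0,"dz": 0,"yaw": 0},{"dx": 0,"dy": 0,"dz": 0,"yaw": 0}]}}

```text
time_s: 7.6
ee_pos: [0.5177, -0.1218, 0.1455]
tool_rot: [[-0.0, -0.599, 0.801], [0.0, 0.801, 0.599], [-1.0, 0.0, -0.0]]
contact_force: [-0.3, -0.5, -3.8]
finger_gap: 0.0655
```

```bash
python3 -c "
from h import *;st()"
```

```text
time_s 7.6
q [0.8422, 0.5798, -1.0175, 1.8435, 0.5694, 1.0442, 1.8091]
joint_vel [-0.0006, -0.0013, -0.0004, -0.0019, -0.0019, 0.0018, -0.0004]
effort [-0.0627, -58.3256, -15.8927, -26.5775, 0.0737, -0.0439, -0.0109]
ee_pos [0.5177, -0.1218, 0.1455]
tool_rot [[-0.0001, -0.5989, 0.8008], [0.0001, 0.8008, 0.5989], [-1.0, 0.0001, -0.0]]
contact_force [-0.2685, -0.4954, -3.84]
moment [0.1302, 0.007, 0.008]
finger_gap 0.0655
```

>>> {"api": "apply_moves", "payload": {"moves": [{"dx": 0,"dy": 0,"dz": -0.1,"yaw": 0},{"dx": 0,"dy": 0,"dz": -0.1,"yaw": 0},{"dx": 0,"dy": 0,"dz": 0,"yaw": 0},{"dx": 0,"dy": 0,"dz": 0,"yaw": 0}]}}

```text
time_s: 7.93
ee_pos: [0.5178, -0.1218, 0.1436]
tool_rot: [[0.0, -0.599, 0.801], [-0.0, 0.801, 0.599], [-1.0, -0.0, 0.0]]
contact_force: [-1.0, -0.5, -2.0]
finger_gap: 0.0658
```

>>> {"api": "apply_moves", "payload": {"moves": [{"dx": 0,"dy": 0,"dz": -0.1,"yaw": 0},{"dx": 0,"dy": 0,"dz": -0.1,"yaw": 0},{"dx": 0,"dy": 0,"dz": 0,"yaw": 0},{"dx": 0,"dy": 0,"dz": 0,"yaw": 0}]}}

```text
time_s: 8.27
ee_pos: [0.5181, -0.1217, 0.1425]
tool_rot: [[0.001, -0.599, 0.801], [-0.001, 0.801, 0.599], [-1.0, -0.001, 0.0]]
contact_force: [-2.8, -0.7, 9.4]
finger_gap: 0.0658
```

Seated (about 13 N support, underside ≈ 0.140). Release, turn the open hand counter-clockwise for range, and regrip a bit lower.

>>> {"api": "apply_moves", "payload": {"moves": [{"dx": -0.05,"dy": 0,"dz": 0,"yaw": 0},{"dx": 0,"dy": 0,"dz": 0,"yaw": 0},{"dx": 0,"dy": 0,"dz": 0,"yaw": 0},{"dx": 0,"dy": 0,"dz": 0,"yaw": 0},{"dx": 0,"dy": 0,"dz": -0.2,"yaw": 0.12},{"dx": 0,"dy": 0,"dz": -0.2,"yaw": 0.12},{"dx": 0,"dy": 0,"dz": -0.2,"yaw": 0.12},{"dx": 0,"dy": 0,"dz": 0,"yaw": 0.12},{"dx": 0,"dy": 0,"dz": 0,"yaw": 0.12},{"dx": 0,"dy": 0,"dz": 0,"yaw": 0.12},{"dx": 0,"dy": 0,"dz": 0,"yaw": 0},{"dx": 0,"dy": 0,"dz": 0,"yaw": 0}], "grip": 1}}

```text
time_s: 9.27
ee_pos: [0.5172, -0.1216, 0.1353]
tool_rot: [[-0.0, -0.978, 0.211], [0.001, 0.211, 0.978], [-1.0, 0.0, 0.001]]
contact_force: [0.2, -0.2, 0.1]
finger_gap: 0.0916
```

```bash
python3 - <<'E'
from h import *
st();o=get_obs();snap('scene','s6',(210,170,330,290),4.9);snap('wrist','w6',(190,220,450,400),2.3)
a=cv2.resize(cv2.imread('pics/w6.png'),(460,318));a=cv2.copyMakeBorder(a,0,22,0,0,0);b=cv2.resize(cv2.imread('pics/s6.png'),(340,340))
cv2.imwrite('pics/c6.png',np.hstack([a,b]))
E
```

```text
time_s 9.2667
q [0.9169, 0.6774, -1.1746, 1.8501, 0.702, 1.1068, 2.4061]
joint_vel [-0.007, -0.0117, 0.0097, 0.0006, -0.0047, -0.0023, -0.0286]
effort [0.2514, -57.3802, -19.1119, -23.7612, 0.2342, 0.1205, 0.8393]
ee_pos [0.5172, -0.1216, 0.1353]
tool_rot [[-0.0002, -0.9775, 0.2108], [0.0009, 0.2108, 0.9775], [-1.0, 0.0004, 0.0008]]
contact_force [0.2373, -0.1798, 0.1187]
moment [0.1391, -0.0665, -0.0091]
finger_gap 0.0916
```

View pics/c6.png

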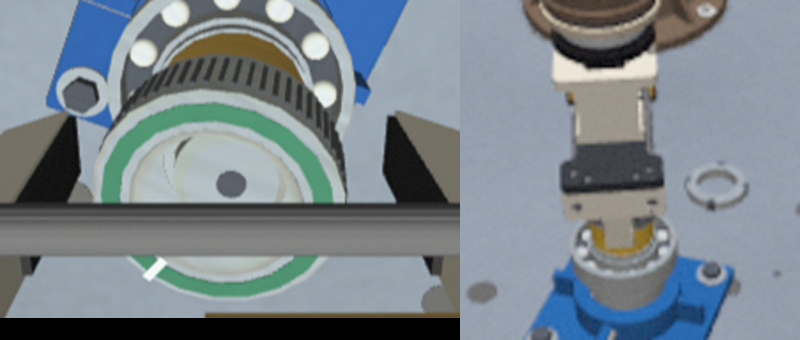

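The gauge is round the nose, but its face is about 2 mm off the nose dot along tool y, so it leans slightly (about 0.1 rad) on the first thread. The grip will right that. Checking the shaft axis against the TCP.

```bash
python3 - <<'E'
from h import *
o=get_obs();p=ray('wrist',320.5,324,.157,o);R=np.array(o['tool_rot']);print(p,R.T@(p-o['ee_pos'])*1000)
E
```

```text
[ 0.51756448 -0.11956012  0.157     ] [-21.52660298   0.11324325   2.17371992]
```

>>> {"api": "apply_moves", "payload": {"moves": [{"dx": 0,"dy": 0,"dz": 0,"yaw": 0},{"dx": 0,"dy": 0,"dz": 0,"yaw": 0},{"dx": 0,"dy": 0,"dz": 0,"yaw": 0},{"dx": 0,"dy": 0,"dz": 0,"yaw": 0},{"dx": 0,"dy": 0,"dz": 0,"yaw": 0},{"dx": 0,"dy": 0,"dz": 0,"yaw": 0}], "grip": -1}}

```text
time_s: 9.87
ee_pos: [0.5177, -0.1215, 0.1357]
tool_rot: [[0.001, -0.978, 0.207], [0.0, 0.207, 0.978], [-1.0, -0.001, 0.001]]
contact_force: [2.1, 0.6, 0.2]
finger_gap: 0.0667
```

```bash
python3 -c "
from h import *;st()"
```

```text
time_s 9.8667
q [0.9167, 0.6768, -1.1751, 1.8497, 0.7024, 1.1067, 2.4092]
joint_vel [0.0007, 0.0016, -0.0013, 0.0013, -0.0004, 0.002, 0.0036]
effort [0.7985, -57.5506, -18.0551, -22.6494, -0.0148, 0.8126, -0.0287]
ee_pos [0.5177, -0.1215, 0.1357]
tool_rot [[0.0009, -0.9783, 0.2072], [0.0003, 0.2072, 0.9783], [-1.0, -0.0008, 0.0005]]
contact_force [2.1485, 0.6272, 0.16]
moment [0.2987, -0.509, 0.0126]
finger_gap 0.0667
```

>>> {"api": "apply_moves", "payload": {"moves": [{"dx": 0,"dy": 0,"dz": -0.05,"yaw": 0},{"dx": 0,"dy": 0,"dz": -0.02,"yaw": -0.12},{"dx": 0,"dy": 0,"dz": -0.015,"yaw": -0.12},{"dx": 0,"dy": 0,"dz": -0.015,"yaw": -0.12},{"dx": 0,"dy": 0,"dz": -0.015,"yaw": -0.12},{"dx": 0,"dy": 0,"dz": -0.015,"yaw": -0.12},{"dx": 0,"dy": 0,"dz": -0.015,"yaw": -0.12},{"dx": 0,"dy": 0,"dz": -0.015,"yaw": -0.12},{"dx": 0,"dy": 0,"dz": -0.015,"yaw": -0.12},{"dx": 0,"dy": 0,"dz": 0,"yaw": 0}]}}

```text
time_s: 10.7
ee_pos: [0.5179, -0.1225, 0.1343]
tool_rot: [[0.002, -0.385, 0.923], [-0.001, 0.923, 0.385], [-1.0, -0.002, 0.001]]
contact_force: [3.0, -2.0, 3.1]
finger_gap: 0.0669
```

```bash
python3 - <<'E'
from h import *
st();o=get_obs();snap('wrist','w7',(190,220,450,400),2.3)
E
```

```text
time_s 10.7
q [0.7956, 0.5618, -0.9376, 1.8592, 0.5389, 0.996, 1.5922]
joint_vel [0.017, 0.0145, -0.0353, -0.0001, 0.0297, 0.0192, 0.1931]
effort [-1.2107, -56.3168, -13.76, -22.3412, -1.1533, 0.6341, -2.1571]
ee_pos [0.5179, -0.1225, 0.1343]
tool_rot [[0.0015, -0.3854, 0.9227], [-0.0013, 0.9227, 0.3854], [-1.0, -0.0018, 0.0009]]
contact_force [2.9796, -2.0356, 3.1367]
moment [-0.353, -0.77, -0.1609]
finger_gap 0.0669
```

View pics/w7.png

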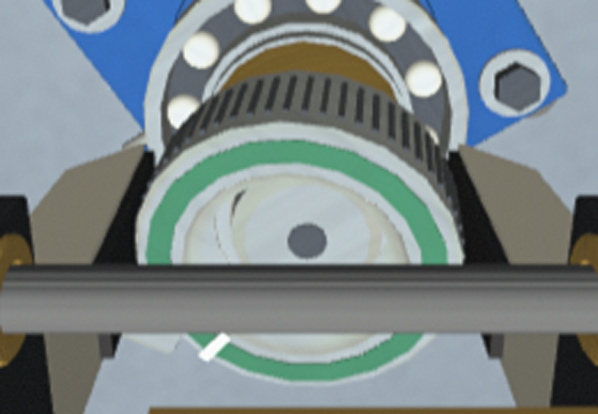

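The gauge turned, with Mz about 0.16. It still leans a little between the jaws: the face centre is at x = 301 in the crop and the nose dot at 307, gap 66.9 mm. I'll release so it settles on the thread, then measure ring and dot by code.

>>> {"api": "apply_moves", "payload": {"moves": [{"dx": 0,"dy": 0,"dz": 0,"yaw": 0},{"dx": 0,"dy": 0,"dz": 0,"yaw": 0},{"dx": 0,"dy": 0,"dz": 0,"yaw": 0},{"dx": 0,"dy": 0,"dz": 0,"yaw": 0}], "grip": 1}}

```text
time_s: 11.08
ee_pos: [0.5165, -0.1214, 0.1333]
tool_rot: [[-0.002, -0.393, 0.92], [0.001, 0.92, 0.393], [-1.0, 0.001, -0.001]]
contact_force: [0.3, 0.0, 0.2]
finger_gap: 0.0885
```

```bash
cat > meas.py <<'E'
from h import *
from scipy.optimize import least_squares
def meas(name='m',zf=.163,im=None,o=None):
    o=o or get_obs()
    if im is None: snap('wrist',name); im=cv2.imread('pics/'+name+'_full.png')
    b,g,r=[im[:,:,i].astype(int) for i in range(3)]
    G=((g-r>30)&(g-b>10)).astype(np.uint8);G[:230]=0;G[:, :230]=0;G[:,410:]=0
    c,_=cv2.findContours(G,cv2.RETR_EXTERNAL,cv2.CHAIN_APPROX_NONE)
    pts=np.vstack([k[:,0] for k in c if len(k)>40])
    R=np.array(o['tool_rot']);e=np.array(o['ee_pos'])
    W=np.array([R.T@(ray('wrist',u,v,zf,o)-e) for u,v in pts])[:,1:]*1000
    c0=W.mean(0)
    d=W-c0;th=np.arctan2(d[:,1],d[:,0]);sel=[]
    for k in range(-36,36):           # outermost point per sector
        i=np.where((th>=k*np.pi/36)&(th<(k+1)*np.pi/36))[0]
        if len(i): sel.append(i[np.argmax(np.hypot(*d[i].T))])
    f=lambda p:np.hypot(W[sel,0]-p[0],W[sel,1]-p[1])-p[2]
    s=least_squares(f,[*c0,28],loss='soft_l1',f_scale=.3)
    u,v=[int(x) for x in proj('wrist',e+R@[0,s.x[0]/1e3,s.x[1]/1e3]+[0,0,.157-e[2]],o)]
    D=((im.max(2)<130)).astype(np.uint8)
    n,l,stt,cc=cv2.connectedComponentsWithStats(D)
    cand=[(np.hypot(cc[i][0]-u,cc[i][1]-v),*cc[i],stt[i][4]) for i in range(1,n) if 60<stt[i][4]<400]
    print('ring tool yz mm',s.x,'rms',np.sqrt(np.mean(f(s.x)**2)),len(sel))
    for k in sorted(cand)[:2]: print('dot',np.round(k,1),'tool yz mm',(R.T@(ray('wrist',k[1],k[2],.157,o)-e))[1:]*1000)
E
python3 - <<'E'
from meas import *
st();meas('m8')
E
```

```text
time_s 11.0833
q [0.7971, 0.564, -0.9407, 1.861, 0.539, 0.9971, 1.5983]
joint_vel [-0.0014, -0.0019, 0.002, -0.0048, 0.0009, -0.0025, -0.0054]
effort [-0.0068, -57.2779, -13.8774, -25.0007, 0.0416, 0.1003, 0.0396]
ee_pos [0.5165, -0.1214, 0.1333]
tool_rot [[-0.0015, -0.3929, 0.9196], [0.0007, 0.9196, 0.3929], [-1.0, 0.0013, -0.0011]]
contact_force [0.2894, 0.0469, 0.2214]
moment [0.1336, -0.1147, -0.0104]
finger_gap 0.0885
ring tool yz mm [-2.01548232  4.62860778 26.83579407] rms 1.7480616490056209 57
dot [ 90.9 319.8 241.3 145. ] tool yz mm [  1.04370791 -39.98753968]
dot [122.8 412.  259.3 314. ] tool yz mm [ 40.99438301 -31.82736496]
```

When gripped, the arm was pulled to (0.5179,−0.1225). The bias-corrected camera estimates of the axis, (0.5185,−0.1225) and (0.518,−0.1215), agree with that. Recentring there and gripping.

>>> {"api": "apply_moves", "payload": {"moves": [{"dx": 0.17,"dy": -0.09,"dz": 0,"yaw": 0},{"dx": 0,"dy": 0,"dz": 0,"yaw": 0},{"dx": 0,"dy": 0,"dz": 0,"yaw": 0}], "grip": 1}}

```text
time_s: 11.38
ee_pos: [0.5189, -0.1227, 0.1336]
tool_rot: [[-0.0, -0.391, 0.92], [0.0, 0.92, 0.391], [-1.0, 0.0, -0.0]]
contact_force: [-0.7, 0.4, -0.5]
finger_gap: 0.0917
```

>>> {"api": "apply_moves", "payload": {"moves": [{"dx": 0,"dy": 0,"dz": 0,"yaw": 0},{"dx": 0,"dy": 0,"dz": 0,"yaw": 0},{"dx": 0,"dy": 0,"dz": 0,"yaw": 0},{"dx": 0,"dy": 0,"dz": 0,"yaw": 0},{"dx": 0,"dy": 0,"dz": 0,"yaw": 0},{"dx": 0,"dy": 0,"dz": 0,"yaw": 0}], "grip": -1}}

```text
time_s: 11.88
ee_pos: [0.5188, -0.1225, 0.1338]
tool_rot: [[-0.0, -0.391, 0.92], [0.0, 0.92, 0.391], [-1.0, 0.0, -0.0]]
contact_force: [-1.4, 0.3, 0.1]
finger_gap: 0.0667
```

```bash
python3 - <<'E'
from meas import *
st();meas('m9')
E
```

```text
time_s 11.8833
q [0.7955, 0.5657, -0.9388, 1.8558, 0.54, 0.9989, 1.5985]
joint_vel [-0.0003, -0.0006, -0.0001, -0.0005, 0.0009, -0.0005, -0.0002]
effort [0.2256, -57.303, -13.5994, -25.23, 0.2553, -0.017, 0.002]
ee_pos [0.5188, -0.1225, 0.1338]
tool_rot [[-0.0001, -0.3915, 0.9202], [0.0001, 0.9202, 0.3915], [-1.0, 0.0001, -0.0]]
contact_force [-1.4154, 0.2664, 0.0621]
moment [0.1906, -0.0347, -0.0196]
finger_gap 0.0667
ring tool yz mm [-0.49953957  3.11453139 27.197949  ] rms 1.6643972339962163 57
dot [  9.8 324.1 323.4 193. ] tool yz mm [3.0296832  0.02757218]
dot [ 91.  319.6 238.  134. ] tool yz mm [  0.9566901  -41.31395874]
```

```bash
python3 - <<'E'
from h import *
snap('scene','s9')
a=cv2.resize(cv2.imread('pics/m9_full.png')[225:400,220:430],(480,400),interpolation=cv2.INTER_CUBIC)
b=cv2.resize(cv2.imread('pics/s9_full.png')[215:295,234:298],(320,400),interpolation=cv2.INTER_CUBIC)
cv2.imwrite('pics/c9.png',np.hstack([a,b]))
E
```

```text
(no output)
```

View pics/c9.png

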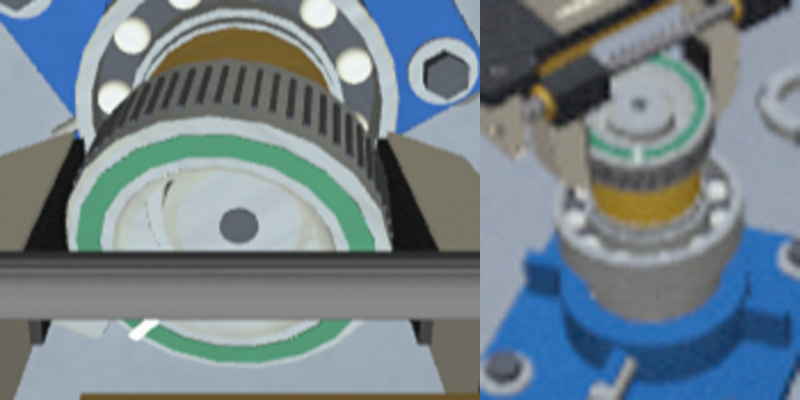

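The gauge leans clearly (face foreshortened, normal toward +x). It tipped when released on the single-sided first thread. I'll measure the tilt by fitting the ring in 3D, using the level view w4 as a check.

```bash
cat > tilt.py <<'E'
from h import *
from scipy.optimize import least_squares
def tilt(f,ee,psi,dbg=''):
    im=cv2.imread('pics/'+f+'_full.png')
    y=np.array([np.cos(psi),np.sin(psi),0]);x=np.array([0,0,-1.]);R=np.c_[x,y,np.cross(x,y)]
    o=dict(ee_pos=np.array(ee),tool_rot=R)
    b,g,r=[im[:,:,i].astype(int) for i in range(3)]
    G=((g-r>25)&(g-b>8)).astype(np.uint8);G[:240]=0;G[:,:235]=0;G[:,405:]=0
    n,l,s,_=cv2.connectedComponentsWithStats(G)
    for i in range(1,n):
        if s[i][4]<80: G[l==i]=0
    ys,xs=np.nonzero(G);H=cv2.convexHull(np.c_[xs,ys].astype(np.int32))[:,0].astype(float)
    m=np.zeros_like(G);cv2.fillConvexPoly(m,H.astype(int),1)
    c=cv2.findContours(m,0,cv2.CHAIN_APPROX_NONE)[0][0][:,0]
    c=np.array([p for p in c if p[1]<329 or p[1]>374],float)
    K,Rc,C=cam('wrist',o)
    t=np.linspace(0,2*np.pi,361)
    def model(p):
        nrm=Rc.T@(R@[-1,p[3],p[4]]);nrm/=np.linalg.norm(nrm)   # cam frame
        cen=Rc.T@(np.array(ee)+R@np.array([p[0],p[1],p[2]])-C)
        a=np.cross(nrm,[1,0,0]);a/=np.linalg.norm(a);bb=np.cross(nrm,a)
        P=cen+.0298*(np.outer(np.cos(t),a)+np.outer(np.sin(t),bb))
        q=(K@P.T).T;return q[:,:2]/q[:,2:]
    fn=lambda p:np.array([np.min(np.hypot(*(model(p)-k).T)) for k in c[::3]])
    s=least_squares(fn,[-.025,0,.003,.05,.05],loss='soft_l1',x_scale=[.01,.01,.01,.1,.1],diff_step=1e-3)
    n=R@[0,s.x[3],s.x[4]]
    print(f,'centre tool mm',np.round(s.x[:3]*1e3,1),'normal tool yz',np.round(s.x[3:],3),'normal world xy',np.round(n[:2],3),'res px',fn(s.x).mean().round(2),len(c))
E
python3 - <<'E'
from tilt import *
a=np.arctan2
tilt('w4',[.5171,-.1191,.1734],a(.7995,-.6007))
tilt('w6',[.5172,-.1216,.1353],a(.2108,-.9775))
tilt('w7',[.5179,-.1225,.1343],a(.9227,-.3854))
tilt('m8',[.5165,-.1214,.1333],a(.9196,-.3929))
tilt('m9',[.5188,-.1225,.1338],a(.9202,-.3915))
E
```

```text
w4 centre tool mm [-22.3   1.4   2.5] normal tool yz [-0.001  0.002] normal world xy [0.002 0.   ] res px 0.35 231
w6 centre tool mm [-29.1  -2.8   3.3] normal tool yz [-0.131  0.081] normal world xy [0.145 0.052] res px 0.42 245
w7 centre tool mm [-28.6   0.1   3.9] normal tool yz [-0.105  0.129] normal world xy [ 0.16  -0.047] res px 0.42 238
m8 centre tool mm [-27.9  -2.    6.7] normal tool yz [-0.125  0.17 ] normal world xy [ 0.206 -0.048] res px 0.43 231
m9 centre tool mm [-28.2  -0.1   4.5] normal tool yz [-0.129  0.182] normal world xy [ 0.218 -0.047] res px 0.38 227
```

The fit is good (0.4 px): level at first placement, 0.22 rad of lean now. I'll take the gauge back to the board, let it lie flat, and regrip it so that its mark lands at the best start angle. Then I'll screw without letting go.

>>> {"api": "apply_moves", "payload": {"moves": [{"dx": 0,"dy": 0,"dz": 0.5,"yaw": 0},{"dx": 0,"dy": 0,"dz": 1,"yaw": 0},{"dx": 0,"dy": 0,"dz": 2,"yaw": 0},{"dx": 0,"dy": 0,"dz": 3,"yaw": 0},{"dx": 0,"dy": 1,"dz": 1.5,"yaw": -0.1},{"dx": 0.2,"dy": 3,"dz": 0.5,"yaw": -0.12},{"dx": 0.2,"dy": 3.8,"dz": 0,"yaw": -0.12},{"dx": 0.3,"dy": 4,"dz": 0,"yaw": -0.12},{"dx": 0.2,"dy": 4,"dz": 0,"yaw": -0.12},{"dx": 0.3,"dy": 4,"dz": 0,"yaw": -0.12},{"dx": 0.3,"dy": 4,"dz": 0,"yaw": -0.12},{"dx": 0.3,"dy": 4,"dz": 0,"yaw": -0.12}]}}

```text
time_s: 12.98
ee_pos: [0.5365, 0.1567, 0.2195]
tool_rot: [[0.0, 0.517, 0.856], [-0.0, 0.856, -0.517], [-1.0, -0.0, 0.0]]
contact_force: [0.7, 0.3, -4.4]
finger_gap: 0.0668
```

>>> {"api": "apply_moves", "payload": {"moves": [{"dx": 0.3,"dy": 4,"dz": 0,"yaw": -0.12},{"dx": 0.2,"dy": 4,"dz": -1,"yaw": -0.12},{"dx": 0,"dy": 3,"dz": -3,"yaw": -0.12},{"dx": 0,"dy": 2,"dz": -3,"yaw": -0.07},{"dx": 0,"dy": 0,"dz": -3,"yaw": 0},{"dx": 0,"dy": 0,"dz": -2,"yaw": 0},{"dx": 0,"dy": 0,"dz": 0,"yaw": 0}]}}

```text
time_s: 13.57
ee_pos: [0.5393, 0.283, 0.0952]
tool_rot: [[-0.007, 0.822, 0.569], [-0.004, 0.569, -0.822], [-1.0, -0.008, -0.0]]
contact_force: [-0.4, -1.3, -4.0]
finger_gap: 0.0671
```

>>> {"api": "apply_moves", "payload": {"moves": [{"dx": 0.15,"dy": 0.6,"dz": -2,"yaw": 0},{"dx": 0,"dy": 0,"dz": -2,"yaw": 0},{"dx": 0,"dy": 0,"dz": -1.5,"yaw": 0},{"dx": 0,"dy": 0,"dz": -1,"yaw": 0},{"dx": 0,"dy": 0,"dz": -0.3,"yaw": 0},{"dx": 0,"dy": 0,"dz": -0.2,"yaw": 0},{"dx": 0,"dy": 0,"dz": -0.1,"yaw": 0},{"dx": 0,"dy": 0,"dz": 0,"yaw": 0}]}}

```text
time_s: 14.23
ee_pos: [0.544, 0.2908, 0.0293]
tool_rot: [[0.001, 0.823, 0.568], [0.001, 0.568, -0.823], [-1.0, 0.002, 0.0]]
contact_force: [0.1, 0.3, -4.1]
finger_gap: 0.067
```

>>> {"api": "apply_moves", "payload": {"moves": [{"dx": 0,"dy": 0,"dz": -0.4,"yaw": 0},{"dx": 0,"dy": 0,"dz": -0.2,"yaw": 0},{"dx": 0,"dy": 0,"dz": -0.1,"yaw": 0},{"dx": 0,"dy": 0,"dz": 0,"yaw": 0}]}}

```text
time_s: 14.57
ee_pos: [0.5433, 0.2904, 0.0211]
tool_rot: [[-0.0, 0.823, 0.568], [-0.0, 0.568, -0.823], [-1.0, -0.0, 0.0]]
contact_force: [0.7, -0.5, -3.8]
finger_gap: 0.0662
```

>>> {"api": "apply_moves", "payload": {"moves": [{"dx": 0,"dy": 0,"dz": 0,"yaw": 0},{"dx": 0,"dy": 0,"dz": 0,"yaw": 0},{"dx": 0,"dy": 0,"dz": 0,"yaw": 0},{"dx": 0,"dy": 0,"dz": 0,"yaw": 0},{"dx": 0,"dy": 0,"dz": 1,"yaw": 0},{"dx": 0,"dy": 0,"dz": 1.5,"yaw": 0},{"dx": 0,"dy": 0,"dz": 1.5,"yaw": 0.12},{"dx": 0,"dy": 0,"dz": 0,"yaw": 0.12},{"dx": 0,"dy": 0,"dz": 0,"yaw": 0.12},{"dx": 0,"dy": 0,"dz": 0,"yaw": 0.12},{"dx": 0,"dy": 0,"dz": 0,"yaw": 0.12},{"dx": 0,"dy": 0,"dz": 0,"yaw": 0.12}], "grip": 1}}

```text
time_s: 15.57
ee_pos: [0.5437, 0.2905, 0.0623]
tool_rot: [[0.001, 0.239, 0.971], [0.0, 0.971, -0.239], [-1.0, 0.0, 0.001]]
contact_force: [-0.0, 0.4, -0.3]
finger_gap: 0.0918
```

>>> {"api": "apply_moves", "payload": {"moves": [{"dx": 0,"dy": 0,"dz": 0,"yaw": 0.12},{"dx": 0,"dy": 0,"dz": 0,"yaw": 0.12},{"dx": 0,"dy": 0,"dz": 0,"yaw": 0.12},{"dx": 0,"dy": 0,"dz": 0,"yaw": 0.12},{"dx": 0,"dy": 0,"dz": 0,"yaw": 0.12},{"dx": 0,"dy": 0,"dz": 0,"yaw": 0.12},{"dx": 0,"dy": 0,"dz": 0,"yaw": 0.12},{"dx": 0,"dy": 0,"dz": 0,"yaw": 0.12},{"dx": 0,"dy": 0,"dz": 0,"yaw": 0.12},{"dx": 0,"dy": 0,"dz": 0,"yaw": 0.12},{"dx": 0,"dy": 0,"dz": 0,"yaw": 0.12},{"dx": 0,"dy": 0,"dz": 0,"yaw": 0.12}]}}

```text
time_s: 16.57
ee_pos: [0.5439, 0.2903, 0.0622]
tool_rot: [[0.001, -0.932, 0.364], [-0.0, 0.364, 0.932], [-1.0, -0.001, 0.0]]
contact_force: [0.1, -0.3, -0.6]
finger_gap: 0.0915
```

>>> {"api": "apply_moves", "payload": {"moves": [{"dx": 0,"dy": 0,"dz": 0,"yaw": 0.12},{"dx": 0,"dy": 0,"dz": 0,"yaw": 0.12},{"dx": 0,"dy": 0,"dz": 0,"yaw": 0.1},{"dx": 0,"dy": 0,"dz": 0,"yaw": 0}]}}

```text
time_s: 16.9
ee_pos: [0.5438, 0.2902, 0.0618]
tool_rot: [[0.0, -0.999, 0.034], [0.0, 0.034, 0.999], [-1.0, -0.0, 0.0]]
contact_force: [0.1, -0.6, 0.0]
finger_gap: 0.0918
```

```bash
python3 - <<'E'
from tilt import *
st();o=get_obs();snap('wrist','m10');R=np.array(o['tool_rot']);psi=np.arctan2(R[1,1],R[0,1]);print(psi)
tilt('m10',o['ee_pos'],psi)
im=cv2.imread('pics/m10_full.png');m=(im.min(2)>235).astype(np.uint8);n,l,s,c=cv2.connectedComponentsWithStats(m)
for i in range(1,n):
    if 15<s[i][4]<400: p=ray('wrist',*c[i],.042,o);print(c[i],s[i][4],p)
E
```

```text
time_s 16.9
q [0.1006, 0.9065, -1.1476, 1.7024, 0.901, 1.1576, 1.7996]
joint_vel [-0.0097, -0.0119, 0.0218, 0.0031, -0.0255, -0.0256, -0.1808]
effort [-0.034, -71.8298, -24.7144, -19.7243, 0.3537, 0.3077, 2.197]
ee_pos [0.5438, 0.2902, 0.0618]
tool_rot [[0.0002, -0.9994, 0.0336], [0.0, 0.0336, 0.9994], [-1.0, -0.0002, 0.0]]
contact_force [0.1398, -0.5512, 0.0164]
moment [0.1816, -0.0692, 0.0236]
finger_gap 0.0918
3.1079906800833155
m10 centre tool mm [18.4 -0.4  2.5] normal tool yz [-0.003  0.014] normal world xy [0.003 0.014] res px 0.37 238
```

The gauge lies flat (tilt about 0.01 rad), centred between the jaws. Gripping again.

>>> {"api": "apply_moves", "payload": {"moves": [{"dx": 0,"dy": 0,"dz": -1.5,"yaw": 0},{"dx": 0,"dy": 0,"dz": -1.5,"yaw": 0},{"dx": 0,"dy": 0,"dz": -0.7,"yaw": 0},{"dx": 0,"dy": 0,"dz": -0.3,"yaw": 0},{"dx": 0,"dy": 0,"dz": 0,"yaw": 0},{"dx": 0,"dy": 0,"dz": 0,"yaw": 0}]}}

```text
time_s: 17.45
ee_pos: [0.5432, 0.2906, 0.0211]
tool_rot: [[-0.001, -0.999, 0.038], [0.0, 0.038, 0.999], [-1.0, 0.001, 0.0]]
contact_force: [-0.8, -0.9, 0.8]
finger_gap: 0.0918
```

>>> {"api": "apply_moves", "payload": {"moves": [{"dx": 0,"dy": 0,"dz": 0,"yaw": 0},{"dx": 0,"dy": 0,"dz": 0,"yaw": 0},{"dx": 0,"dy": 0,"dz": 0,"yaw": 0},{"dx": 0,"dy": 0,"dz": 0,"yaw": 0},{"dx": 0,"dy": 0,"dz": 0,"yaw": 0},{"dx": 0,"dy": 0,"dz": 0,"yaw": 0}], "grip": -1}}

```text
time_s: 17.95
ee_pos: [0.5436, 0.2905, 0.0216]
tool_rot: [[0.0, -0.999, 0.038], [0.0, 0.038, 0.999], [-1.0, -0.0, 0.0]]
contact_force: [-0.3, -0.4, 2.0]
finger_gap: 0.0656
```

>>> {"api": "apply_moves", "payload": {"moves": [{"dx": 0,"dy": 0,"dz": 3,"yaw": 0},{"dx": 0,"dy": 0,"dz": 3.8,"yaw": 0},{"dx": 0,"dy": 0,"dz": 3.8,"yaw": 0},{"dx": 0,"dy": -2,"dz": 3.4,"yaw": 0},{"dx": 0,"dy": -3,"dz": 2.5,"yaw": 0},{"dx": 0,"dy": -3.3,"dz": 2,"yaw": 0},{"dx": -0.2,"dy": -3.8,"dz": 1,"yaw": 0},{"dx": -0.2,"dy": -3.9,"dz": 0,"yaw": 0},{"dx": -0.3,"dy": -3.9,"dz": 0,"yaw": 0},{"dx": -0.3,"dy": -3.9,"dz": 0,"yaw": 0},{"dx": -0.3,"dy": -3.9,"dz": 0,"yaw": 0},{"dx": -0.3,"dy": -3.9,"dz": 0,"yaw": 0}]}}

```text
time_s: 18.95
ee_pos: [0.5263, -0.0277, 0.2159]
tool_rot: [[-0.001, -0.999, 0.037], [-0.001, 0.037, 0.999], [-1.0, 0.001, -0.001]]
contact_force: [1.2, -0.9, -4.0]
finger_gap: 0.0659
```

>>> {"api": "apply_moves", "payload": {"moves": [{"dx": -0.3,"dy": -2.5,"dz": 0,"yaw": 0},{"dx": -0.3,"dy": -1.5,"dz": 0,"yaw": 0},{"dx": 0,"dy": 0,"dz": 0,"yaw": 0},{"dx": 0,"dy": 0,"dz": 0,"yaw": 0}]}}

```text
time_s: 19.28
ee_pos: [0.5207, -0.0667, 0.2158]
tool_rot: [[-0.001, -0.999, 0.04], [-0.0, 0.04, 0.999], [-1.0, 0.001, -0.0]]
contact_force: [0.5, 0.8, -3.7]
finger_gap: 0.0655
```

```bash
python3 - <<'E'
from tilt import *
st();o=get_obs();snap('wrist','m11');R=np.array(o['tool_rot']);psi=np.arctan2(R[1,1],R[0,1]);print(psi)
tilt('m11',o['ee_pos'],psi)
E
```

```text
time_s 19.2833
q [0.8668, 0.5764, -1.2349, 1.766, 0.5782, 1.2263, 2.5746]
joint_vel [-0.0396, 0.0005, -0.0263, -0.001, -0.0055, -0.0078, -0.0099]
effort [2.4019, -53.7118, -16.7819, -28.8476, 0.3972, 0.2406, 0.2121]
ee_pos [0.5207, -0.0667, 0.2158]
tool_rot [[-0.0012, -0.9992, 0.0399], [-0.0002, 0.0399, 0.9992], [-1.0, 0.0012, -0.0002]]
contact_force [0.4768, 0.8072, -3.709]
moment [0.2203, -0.0719, 0.0263]
finger_gap 0.0655
3.10165204991006
m11 centre tool mm [-21.6  -0.2   2. ] normal tool yz [-0.003  0.004] normal world xy [0.003 0.003] res px 0.36 219
```

```bash
python3 - <<'E'
from h import *
o=get_obs();u,v=proj('wrist',[.5182,-.1192,.157],o);im=cv2.imread('pics/m11_full.png');x,y=int(u),int(v);w=12
g=im[y-w:y+w,x-w:x+w].max(2);m=(g<130).astype(np.uint8);n,l,s,c=cv2.connectedComponentsWithStats(m)
print(u,v,s[1:].tolist(),c[1:]+[x-w,y-w])
for i in range(1,n): print(ray('wrist',*(c[i]+[x-w,y-w]),.157,o))
E
```

```text
321.88444336434094 181.2229751924759 [[8, 9, 11, 11, 100]] [[322.03 182.71]]
[ 0.51813999 -0.11823852  0.157     ]
```

>>> {"api": "apply_moves", "payload": {"moves": [{"dx": -0.13,"dy": -2,"dz": 0,"yaw": 0},{"dx": -0.13,"dy": -2,"dz": 0,"yaw": 0},{"dx": 0,"dy": -1.4,"dz": 0,"yaw": 0},{"dx": 0,"dy": 0,"dz": -2,"yaw": 0},{"dx": 0,"dy": 0,"dz": -1.8,"yaw": 0},{"dx": 0,"dy": 0,"dz": 0,"yaw": 0},{"dx": 0,"dy": 0,"dz": 0,"yaw": 0}]}}

```text
time_s: 19.92
ee_pos: [0.5184, -0.1186, 0.178]
tool_rot: [[-0.002, -0.999, 0.036], [0.001, 0.036, 0.999], [-1.0, 0.002, 0.001]]
contact_force: [-0.6, -0.7, -3.6]
finger_gap: 0.0656
```

>>> {"api": "apply_moves", "payload": {"moves": [{"dx": -0.03,"dy": -0.2,"dz": 0,"yaw": 0},{"dx": 0,"dy": 0,"dz": -0.6,"yaw": 0},{"dx": 0,"dy": 0,"dz": -0.6,"yaw": 0},{"dx": 0,"dy": 0,"dz": -0.5,"yaw": 0},{"dx": 0,"dy": 0,"dz": -0.3,"yaw": 0},{"dx": 0,"dy": 0,"dz": 0,"yaw": 0},{"dx": 0,"dy": 0,"dz": 0,"yaw": 0}]}}

```text
time_s: 20.5
ee_pos: [0.5184, -0.1215, 0.1581]
tool_rot: [[-0.0, -0.999, 0.037], [0.0, 0.037, 0.999], [-1.0, 0.0, 0.0]]
contact_force: [0.4, -0.5, -4.0]
finger_gap: 0.0657
```

```bash
python3 - <<'E'
from tilt import *
st();o=get_obs();snap('wrist','m12');R=np.array(o['tool_rot']);psi=np.arctan2(R[1,1],R[0,1])
tilt('m12',o['ee_pos'],psi)
u,v=proj('wrist',[.5182,-.1185,.157],o);im=cv2.imread('pics/m12_full.png');x,y=int(u),int(v);w=14
g=im[y-w:y+w,x-w:x+w].max(2);m=(g<130).astype(np.uint8);n,l,s,c=cv2.connectedComponentsWithStats(m)
print(u,v,s[1:].tolist(),c[1:]+[x-w,y-w])
for i in range(1,n): print(ray('wrist',*(c[i]+[x-w,y-w]),.157,o))
E
```

```text
time_s 20.5
q [0.924, 0.6461, -1.1822, 1.8225, 0.6606, 1.1379, 2.6158]
joint_vel [0.0028, -0.0041, -0.0045, -0.0069, -0.0003, -0.0, 0.0005]
effort [0.0164, -57.9078, -19.0508, -25.8589, 0.1287, -0.0066, -0.0313]
ee_pos [0.5184, -0.1215, 0.1581]
tool_rot [[-0.0004, -0.9993, 0.0374], [0.0002, 0.0374, 0.9993], [-1.0, 0.0004, 0.0002]]
contact_force [0.3515, -0.547, -3.9752]
moment [0.1605, -0.0296, -0.024]
finger_gap 0.0657
m12 centre tool mm [-21.6  -0.2   2. ] normal tool yz [-0.002  0.003] normal world xy [0.003 0.003] res px 0.37 218
321.3930145245377 302.4924093393711 [[9, 6, 14, 13, 143]] [[322.41258741 300.44055944]]
[ 0.5176108  -0.11970162  0.157     ]
```

Apparent gauge centre (0.5187,−0.1195), nose (0.5176,−0.1197), gauge level. Shifting −1 mm in x and lowering.

>>> {"api": "apply_moves", "payload": {"moves": [{"dx": -0.09,"dy": 0,"dz": 0,"yaw": 0},{"dx": 0,"dy": 0,"dz": -0.4,"yaw": 0},{"dx": 0,"dy": 0,"dz": -0.4,"yaw": 0},{"dx": 0,"dy": 0,"dz": -0.3,"yaw": 0},{"dx": 0,"dy": 0,"dz": 0,"yaw": 0},{"dx": 0,"dy": 0,"dz": 0,"yaw": 0}]}}

```text
time_s: 21.05
ee_pos: [0.5181, -0.1218, 0.1473]
tool_rot: [[0.001, -0.999, 0.038], [-0.0, 0.038, 0.999], [-1.0, -0.001, -0.0]]
contact_force: [3.1, -1.3, -3.4]
finger_gap: 0.0658
```

>>> {"api": "apply_moves", "payload": {"moves": [{"dx": 0,"dy": 0,"dz": -0.2,"yaw": 0},{"dx": 0,"dy": 0,"dz": -0.1,"yaw": 0},{"dx": 0,"dy": 0,"dz": 0,"yaw": 0},{"dx": 0,"dy": 0,"dz": 0,"yaw": 0}]}}

```text
time_s: 21.38
ee_pos: [0.5177, -0.1213, 0.1439]
tool_rot: [[0.0, -0.999, 0.037], [0.001, 0.037, 0.999], [-1.0, -0.0, 0.001]]
contact_force: [5.7, 0.3, -10.3]
finger_gap: 0.066
```

>>> {"api": "apply_moves", "payload": {"moves": [{"dx": 0.12,"dy": 0,"dz": -0.1,"yaw": 0},{"dx": 0,"dy": 0,"dz": 0,"yaw": 0},{"dx": 0,"dy": 0,"dz": 0,"yaw": 0}]}}

```text
time_s: 21.63
ee_pos: [0.5181, -0.1215, 0.1429]
tool_rot: [[-0.002, -0.999, 0.037], [0.0, 0.037, 0.999], [-1.0, 0.002, -0.0]]
contact_force: [0.4, -0.9, -4.7]
finger_gap: 0.0659
```

```bash
cat > chk.py <<'E'
from tilt import *
import sys
o=get_obs();f=sys.argv[1];snap('wrist',f);R=np.array(o['tool_rot']);psi=np.arctan2(R[1,1],R[0,1])
print('t',o['time_s'],'q',np.round(o['q'],2),'ee',np.round(o['ee_pos'],4),'F',np.round(o['contact_force'],1),'M',np.round(o['moment'],2),'psi',psi.round(3))
tilt(f,o['ee_pos'],psi)
E
python3 chk.py m13
```

```text
t 21.6333 q [ 0.91  0.66 -1.17  1.84  0.68  1.11  2.6 ] ee [ 0.5181 -0.1215  0.1429] F [ 0.4 -0.9 -4.7] M [ 0.19 -0.04 -0.  ] psi 3.104
m13 centre tool mm [-21.5  -0.2   2.1] normal tool yz [-0.    -0.001] normal world xy [ 0.    -0.001] res px 0.37 220
```

Level and free at underside ≈ 0.139. Lowering to contact.

>>> {"api": "apply_moves", "payload": {"moves": [{"dx": 0,"dy": 0,"dz": -0.1,"yaw": 0},{"dx": 0,"dy": 0,"dz": -0.1,"yaw": 0},{"dx": 0,"dy": 0,"dz": 0,"yaw": 0},{"dx": 0,"dy": 0,"dz": 0,"yaw": 0}]}}

```text
time_s: 22.02
ee_pos: [0.5187, -0.1215, 0.1415]
tool_rot: [[-0.0, -0.999, 0.038], [-0.0, 0.038, 0.999], [-1.0, 0.0, -0.0]]
contact_force: [-1.2, 0.1, 1.3]
finger_gap: 0.0657
```

Contact at underside ≈ 0.138, the lowest rest position as planned. Screwing clockwise while holding.

>>> {"api": "apply_moves", "payload": {"moves": [{"dx": 0,"dy": 0,"dz": -0.03,"yaw": -0.12},{"dx": 0,"dy": 0,"dz": -0.014,"yaw": -0.12},{"dx": 0,"dy": 0,"dz": -0.014,"yaw": -0.12},{"dx": 0,"dy": 0,"dz": -0.014,"yaw": -0.12},{"dx": 0,"dy": 0,"dz": -0.014,"yaw": -0.12},{"dx": 0,"dy": 0,"dz": -0.014,"yaw": -0.12},{"dx": 0,"dy": 0,"dz": -0.014,"yaw": -0.12},{"dx": 0,"dy": 0,"dz": -0.014,"yaw": -0.12},{"dx": 0,"dy": 0,"dz": 0,"yaw": 0}]}}

```text
time_s: 22.77
ee_pos: [0.5189, -0.1216, 0.1405]
tool_rot: [[0.001, -0.538, 0.843], [-0.001, 0.843, 0.538], [-1.0, -0.001, 0.0]]
contact_force: [-1.1, 1.1, 0.8]
finger_gap: 0.0656
```

```bash
python3 chk.py m14
```

```text
t 22.7667 q [ 0.79  0.55 -0.93  1.85  0.52  1.    1.78] ee [ 0.5189 -0.1216  0.1405] F [-1.1  1.1  0.8] M [ 0.2   0.38 -0.02] psi 2.138
m14 centre tool mm [-21.4   1.2   1.6] normal tool yz [0.022 0.005] normal world xy [-0.008  0.021] res px 0.43 217
```

>>> {"api": "apply_moves", "payload": {"moves": [{"dx": -0.06,"dy": 0.04,"dz": -0.014,"yaw": -0.12},{"dx": -0.06,"dy": 0.04,"dz": -0.014,"yaw": -0.12},{"dx": -0.05,"dy": 0.03,"dz": -0.014,"yaw": -0.12},{"dx": 0,"dy": 0.03,"dz": -0.014,"yaw": -0.12},{"dx": 0,"dy": 0.03,"dz": -0.014,"yaw": -0.12},{"dx": 0,"dy": 0.03,"dz": -0.014,"yaw": -0.12},{"dx": 0,"dy": 0.03,"dz": -0.014,"yaw": -0.12},{"dx": 0,"dy": 0.03,"dz": -0.014,"yaw": -0.12},{"dx": 0,"dy": 0,"dz": 0,"yaw": 0}]}}

```text
time_s: 23.57
ee_pos: [0.5179, -0.1193, 0.1395]
tool_rot: [[0.001, 0.379, 0.926], [-0.001, 0.926, -0.379], [-1.0, -0.0, 0.002]]
contact_force: [-0.7, -3.3, 5.7]
finger_gap: 0.0657
```

```bash
python3 chk.py m15
```

```text
t 23.5667 q [ 0.63  0.47 -0.69  1.87  0.37  0.93  0.96] ee [ 0.5179 -0.1193  0.1395] F [-0.7 -3.3  5.7] M [-0.63  0.16 -0.11] psi 1.183
m15 centre tool mm [-21.5   1.5   0.1] normal tool yz [ 0.004 -0.005] normal world xy [-0.003  0.006] res px 0.42 220
```

>>> {"api": "apply_moves", "payload": {"moves": [{"dx": 0,"dy": -0.08,"dz": 0,"yaw": -0.12},{"dx": -0.01,"dy": 0,"dz": -0.01,"yaw": -0.12},{"dx": -0.01,"dy": 0,"dz": -0.012,"yaw": -0.12},{"dx": -0.01,"dy": 0,"dz": -0.013,"yaw": -0.12},{"dx": -0.01,"dy": 0.01,"dz": -0.013,"yaw": -0.12},{"dx": -0.01,"dy": 0.01,"dz": -0.013,"yaw": -0.12},{"dx": -0.01,"dy": 0.01,"dz": -0.013,"yaw": -0.12},{"dx": -0.01,"dy": 0.01,"dz": -0.013,"yaw": -0.12},{"dx": 0,"dy": 0,"dz": 0,"yaw": 0}]}}

```text
time_s: 24.37
ee_pos: [0.5167, -0.1193, 0.1381]
tool_rot: [[0.0, 0.975, 0.224], [-0.0, 0.224, -0.975], [-1.0, 0.0, 0.0]]
contact_force: [0.3, -1.9, 4.2]
finger_gap: 0.0659
```

```bash
python3 chk.py m16
```

```text
t 24.3667 q [ 0.47  0.42 -0.45  1.88  0.23  0.89  0.13] ee [ 0.5167 -0.1193  0.1381] F [ 0.3 -1.9  4.2] M [-0.51 -0.03 -0.05] psi 0.225
m16 centre tool mm [-21.5   0.5  -1. ] normal tool yz [ 0.002 -0.012] normal world xy [-0.001  0.012] res px 0.4 222
```

>>> {"api": "apply_moves", "payload": {"moves": [{"dx": 0.02,"dy": -0.04,"dz": -0.008,"yaw": -0.12},{"dx": 0.02,"dy": 0,"dz": -0.013,"yaw": -0.12},{"dx": 0,"dy": 0,"dz": -0.013,"yaw": -0.12},{"dx": 0,"dy": 0,"dz": -0.013,"yaw": -0.12},{"dx": 0,"dy": 0,"dz": 0,"yaw": 0}]}}

```text
time_s: 24.83
ee_pos: [0.5172, -0.1197, 0.1376]
tool_rot: [[0.001, 0.968, -0.251], [-0.0, -0.251, -0.968], [-1.0, 0.001, 0.0]]
contact_force: [-0.5, -1.5, 2.7]
finger_gap: 0.0653
```

```bash
python3 -c "
from h import *
for i in range(1): st()" | egrep 'ee_pos|q |contact|moment|gap'
```

```text
q [0.384, 0.4055, -0.3393, 1.8898, 0.1723, 0.874, -0.2943]
ee_pos [0.5172, -0.1197, 0.1376]
contact_force [-0.5148, -1.457, 2.6729]
moment [-0.6755, -0.1991, -0.0376]
finger_gap 0.0653
```

>>> {"api": "apply_moves", "payload": {"moves": [{"dx": 0,"dy": 0,"dz": -0.013,"yaw": -0.12},{"dx": 0,"dy": 0,"dz": -0.013,"yaw": -0.12},{"dx": 0,"dy": 0,"dz": -0.013,"yaw": -0.12},{"dx": 0,"dy": 0,"dz": -0.013,"yaw": -0.12},{"dx": 0,"dy": 0,"dz": 0,"yaw": 0}]}}

```text
time_s: 25.25
ee_pos: [0.5172, -0.1194, 0.1371]
tool_rot: [[0.0, 0.744, -0.668], [-0.0, -0.668, -0.744], [-1.0, 0.0, -0.0]]
contact_force: [-0.1, -1.3, 4.9]
finger_gap: 0.0654
```

```bash
python3 chk.py m17
```

```text
t 25.25 q [ 0.3   0.39 -0.23  1.9   0.11  0.86 -0.72] ee [ 0.5172 -0.1194  0.1371] F [-0.1 -1.3  4.9] M [-0.4  -0.21 -0.03] psi -0.732
m17 centre tool mm [-21.4  -0.8  -0.7] normal tool yz [-0.002 -0.008] normal world xy [0.003 0.007] res px 0.37 221
```

>>> {"api": "apply_moves", "payload": {"moves": [{"dx": 0,"dy": 0,"dz": -0.012,"yaw": -0.12},{"dx": 0,"dy": 0,"dz": -0.012,"yaw": -0.12},{"dx": 0,"dy": 0,"dz": -0.012,"yaw": -0.12},{"dx": 0,"dy": 0,"dz": -0.012,"yaw": -0.12},{"dx": 0,"dy": 0,"dz": 0,"yaw": 0}]}}

```text
time_s: 25.72
ee_pos: [0.5171, -0.1196, 0.1367]
tool_rot: [[0.0, 0.351, -0.936], [-0.0, -0.936, -0.351], [-1.0, 0.0, -0.0]]
contact_force: [0.1, -2.5, 4.5]
finger_gap: 0.0657
```

```bash
cat > f.py <<'E'
from h import *
o=get_obs();R=np.array(o['tool_rot']);print('q',np.round(o['q'],2),'ee',np.round(o['ee_pos'],4),'F',np.round(o['contact_force'],1),'M',np.round(o['moment'],3),'psi',round(float(np.arctan2(R[1,1],R[0,1])),3),'tau7',o['effort'][6])
E
python3 f.py
```

```text
q [ 0.21  0.39 -0.11  1.91  0.06  0.85 -1.14] ee [ 0.5171 -0.1196  0.1367] F [ 0.1 -2.5  4.5] M [-0.358 -0.168 -0.097] psi -1.212 tau7 -2.4758297950029373
```

>>> {"api": "apply_moves", "payload": {"moves": [{"dx": 0,"dy": 0,"dz": -0.012,"yaw": -0.12},{"dx": 0,"dy": 0,"dz": -0.012,"yaw": -0.12},{"dx": 0,"dy": 0,"dz": -0.012,"yaw": -0.12},{"dx": 0,"dy": 0,"dz": 0,"yaw": 0}]}}

```text
time_s: 26.05
ee_pos: [0.517, -0.1196, 0.1363]
tool_rot: [[0.0, -0.0, -1.0], [-0.0, -1.0, 0.0], [-1.0, 0.0, -0.0]]
contact_force: [1.8, -0.6, 5.6]
finger_gap: 0.0658
```

```bash
python3 f.py
```

```text
q [ 0.15  0.38 -0.03  1.91  0.01  0.85 -1.46] ee [ 0.517  -0.1196  0.1363] F [ 1.8 -0.6  5.6] M [-0.252 -0.364  0.007] psi -1.571 tau7 -2.438725456595421
```

>>> {"api": "apply_moves", "payload": {"moves": [{"dx": 0,"dy": 0,"dz": -0.012,"yaw": -0.12},{"dx": 0,"dy": 0,"dz": -0.012,"yaw": -0.12},{"dx": 0,"dy": 0,"dz": -0.012,"yaw": -0.12},{"dx": 0,"dy": 0,"dz": 0,"yaw": 0}]}}

```text
time_s: 26.38
ee_pos: [0.517, -0.1198, 0.1358]
tool_rot: [[0.0, -0.352, -0.936], [-0.0, -0.936, 0.352], [-1.0, 0.0, -0.0]]
contact_force: [2.2, -2.4, 3.6]
finger_gap: 0.0657
```

```bash
python3 f.py
```

```text
q [ 0.08  0.38  0.06  1.92 -0.03  0.84 -1.78] ee [ 0.517  -0.1198  0.1358] F [ 2.2 -2.4  3.6] M [-0.377 -0.527  0.024] psi -1.931 tau7 -2.505960837006569
```

>>> {"api": "apply_moves", "payload": {"moves": [{"dx": 0,"dy": 0,"dz": -0.012,"yaw": -0.12},{"dx": 0,"dy": 0,"dz": -0.012,"yaw": -0.12},{"dx": 0,"dy": 0,"dz": -0.012,"yaw": -0.12},{"dx": 0,"dy": 0,"dz": 0,"yaw": 0}]}}

```text
time_s: 26.72
ee_pos: [0.517, -0.1201, 0.1356]
tool_rot: [[0.0, -0.659, -0.752], [-0.001, -0.752, 0.659], [-1.0, 0.0, -0.001]]
contact_force: [1.8, -2.5, 4.4]
finger_gap: 0.0654
```

```bash
python3 f.py
```

```text
q [ 0.02  0.38  0.14  1.92 -0.07  0.84 -2.09] ee [ 0.517  -0.1201  0.1356] F [ 1.8 -2.5  4.4] M [-0.447 -0.471 -0.076] psi -2.291 tau7 -2.3165950924158096
```

>>> {"api": "apply_moves", "payload": {"moves": [{"dx": 0,"dy": 0,"dz": 0,"yaw": 0},{"dx": 0,"dy": 0,"dz": 0,"yaw": 0},{"dx": 0,"dy": 0,"dz": 0,"yaw": 0},{"dx": 0,"dy": 0,"dz": 0,"yaw": 0}], "grip": 1}}

```text
time_s: 27.05
ee_pos: [0.5159, -0.1195, 0.1349]
tool_rot: [[-0.002, -0.66, -0.751], [0.0, -0.751, 0.66], [-1.0, 0.001, 0.002]]
contact_force: [-0.3, -0.1, -0.0]
finger_gap: 0.0877
```

```bash
python3 chk.py m18
```

```text
t 27.05 q [ 0.02  0.38  0.14  1.92 -0.07  0.84 -2.09] ee [ 0.5159 -0.1195  0.1349] F [-0.3 -0.1 -0. ] M [ 0.09  0.01 -0.04] psi -2.292
m18 centre tool mm [-22.1  -1.6   0.3] normal tool yz [0.012 0.005] normal world xy [-0.012 -0.006] res px 0.41 210
```

It stays level after release (0.013 rad), so the thread holds it. Turning the open hand back for a fresh, lower grip.

>>> {"api": "apply_moves", "payload": {"moves": [{"dx": 0.1,"dy": 0,"dz": -0.2,"yaw": 0.12},{"dx": 0.1,"dy": 0,"dz": -0.2,"yaw": 0.12},{"dx": 0,"dy": 0,"dz": 0,"yaw": 0.12},{"dx": 0,"dy": 0,"dz": 0,"yaw": 0.12},{"dx": 0,"dy": 0,"dz": 0,"yaw": 0.12},{"dx": 0,"dy": 0,"dz": 0,"yaw": 0.12},{"dx": 0,"dy": 0,"dz": 0,"yaw": 0.12},{"dx": 0,"dy": 0,"dz": 0,"yaw": 0.12},{"dx": 0,"dy": 0,"dz": 0,"yaw": 0.12},{"dx": 0,"dy": 0,"dz": 0,"yaw": 0.12},{"dx": 0,"dy": 0,"dz": 0,"yaw": 0.12},{"dx": 0,"dy": 0,"dz": 0,"yaw": 0.12}], "grip": 1}}

```text
time_s: 28.1
ee_pos: [0.5184, -0.1197, 0.1313]
tool_rot: [[-0.001, 0.662, -0.75], [0.0, -0.75, -0.662], [-1.0, -0.001, 0.001]]
contact_force: [0.0, -0.5, 0.1]
finger_gap: 0.0916
```

>>> {"api": "apply_moves", "payload": {"moves": [{"dx": 0,"dy": 0,"dz": 0,"yaw": 0.12},{"dx": 0,"dy": 0,"dz": 0,"yaw": 0.12},{"dx": 0,"dy": 0,"dz": 0,"yaw": 0.12},{"dx": 0,"dy": 0,"dz": 0,"yaw": 0.12},{"dx": 0,"dy": 0,"dz": 0,"yaw": 0.12},{"dx": 0,"dy": 0,"dz": 0,"yaw": 0.12},{"dx": 0,"dy": 0,"dz": 0,"yaw": 0.12},{"dx": 0,"dy": 0,"dz": 0,"yaw": 0.12},{"dx": 0,"dy": 0,"dz": 0,"yaw": 0.12},{"dx": 0,"dy": 0,"dz": 0,"yaw": 0.12},{"dx": 0,"dy": 0,"dz": 0,"yaw": 0},{"dx": 0,"dy": 0,"dz": 0,"yaw": 0}]}}

```text
time_s: 29.1
ee_pos: [0.5185, -0.1198, 0.1312]
tool_rot: [[-0.001, 0.942, 0.335], [0.0, 0.335, -0.942], [-1.0, -0.0, -0.001]]
contact_force: [1.1, -0.4, -0.1]
finger_gap: 0.0917
```

```bash
python3 chk.py m19
```

```text
t 29.1 q [ 0.49  0.44 -0.49  1.88  0.26  0.88  0.22] ee [ 0.5185 -0.1198  0.1312] F [ 1.1 -0.4 -0.1] M [ 0.01 -0.06  0.04] psi 0.341
m19 centre tool mm [-25.8  -1.3  -3. ] normal tool yz [-0.    -0.004] normal world xy [-0.001  0.003] res px 0.39 242
```

>>> {"api": "apply_moves", "payload": {"moves": [{"dx": -0.15,"dy": 0.15,"dz": 0,"yaw": 0},{"dx": 0,"dy": 0,"dz": 0,"yaw": 0},{"dx": 0,"dy": 0,"dz": 0,"yaw": 0}]}}

```text
time_s: 29.4
ee_pos: [0.5172, -0.118, 0.1315]
tool_rot: [[-0.0, 0.942, 0.336], [-0.0, 0.336, -0.942], [-1.0, -0.0, 0.0]]
contact_force: [-0.6, 0.0, -1.4]
finger_gap: 0.0916
```

>>> {"api": "apply_moves", "payload": {"moves": [{"dx": 0,"dy": 0,"dz": 0,"yaw": 0},{"dx": 0,"dy": 0,"dz": 0,"yaw": 0},{"dx": 0,"dy": 0,"dz": 0,"yaw": 0},{"dx": 0,"dy": 0,"dz": 0,"yaw": 0},{"dx": 0,"dy": 0,"dz": 0,"yaw": 0},{"dx": 0,"dy": 0,"dz": 0,"yaw": 0}], "grip": -1}}

```text
time_s: 29.9
ee_pos: [0.517, -0.1183, 0.1314]
tool_rot: [[-0.0, 0.941, 0.337], [-0.0, 0.337, -0.941], [-1.0, -0.0, -0.0]]
contact_force: [-0.7, -0.8, 0.7]
finger_gap: 0.066
```

```bash
python3 chk.py m20
```

```text
t 29.9 q [ 0.49  0.44 -0.49  1.89  0.26  0.88  0.22] ee [ 0.517  -0.1183  0.1314] F [-0.7 -0.8  0.7] M [-0.02  0.18 -0.02] psi 0.344
m20 centre tool mm [-25.6   0.6  -0.7] normal tool yz [-0.001 -0.005] normal world xy [-0.003  0.004] res px 0.36 247
```

Well centred, level, with small forces. Tightening in small steps and watching Mz.

>>> {"api": "apply_moves", "payload": {"moves": [{"dx": 0,"dy": 0,"dz": -0.012,"yaw": -0.12},{"dx": 0,"dy": 0,"dz": -0.012,"yaw": -0.12},{"dx": 0,"dy": 0,"dz": -0.012,"yaw": -0.12},{"dx": 0,"dy": 0,"dz": 0,"yaw": 0}]}}

```text
time_s: 30.28
ee_pos: [0.5175, -0.1186, 0.1312]
tool_rot: [[0.001, 1.0, -0.022], [-0.001, -0.022, -1.0], [-1.0, 0.001, 0.001]]
contact_force: [-0.1, -1.7, 0.1]
finger_gap: 0.0656
```

```bash
python3 f.py
```

```text
q [ 0.43  0.42 -0.4   1.89  0.21  0.87 -0.1 ] ee [ 0.5175 -0.1186  0.1312] F [-0.1 -1.7  0.1] M [-0.143 -0.035  0.001] psi -0.022 tau7 -2.367831990122795
```

>>> {"api": "apply_moves", "payload": {"moves": [{"dx": 0,"dy": 0,"dz": -0.012,"yaw": -0.12},{"dx": 0,"dy": 0,"dz": -0.012,"yaw": -0.12},{"dx": 0,"dy": 0,"dz": -0.012,"yaw": -0.12},{"dx": 0,"dy": 0,"dz": 0,"yaw": 0}]}}

```text
time_s: 30.62
ee_pos: [0.5175, -0.1183, 0.1308]
tool_rot: [[0.0, 0.929, -0.369], [-0.0, -0.369, -0.929], [-1.0, 0.0, 0.0]]
contact_force: [-0.0, -1.3, -0.7]
finger_gap: 0.0661
```

```bash
python3 f.py
```

```text
q [ 0.36  0.41 -0.32  1.9   0.17  0.86 -0.41] ee [ 0.5175 -0.1183  0.1308] F [-0.  -1.3 -0.7] M [-0.224 -0.132 -0.062] psi -0.378 tau7 -2.3803015798330307
```

>>> {"api": "apply_moves", "payload": {"moves": [{"dx": 0,"dy": 0,"dz": -0.012,"yaw": -0.12},{"dx": 0,"dy": 0,"dz": -0.012,"yaw": -0.12},{"dx": 0,"dy": 0,"dz": -0.012,"yaw": -0.12},{"dx": 0,"dy": 0,"dz": 0,"yaw": 0}]}}

```text
time_s: 30.95
ee_pos: [0.5182, -0.1184, 0.1307]
tool_rot: [[0.002, 0.742, -0.671], [-0.0, -0.671, -0.742], [-1.0, 0.001, -0.001]]
contact_force: [2.5, -1.6, 1.0]
finger_gap: 0.0658
```

```bash
python3 f.py
```

```text
q [ 0.3   0.4  -0.23  1.9   0.12  0.85 -0.73] ee [ 0.5182 -0.1184  0.1307] F [ 2.5 -1.6  1. ] M [-0.116 -0.384 -0.143] psi -0.735 tau7 -2.2678374499082565
```

>>> {"api": "apply_moves", "payload": {"moves": [{"dx": 0,"dy": 0,"dz": -0.012,"yaw": -0.12},{"dx": 0,"dy": 0,"dz": -0.012,"yaw": -0.12},{"dx": 0,"dy": 0,"dz": 0,"yaw": 0}]}}

```text
time_s: 31.2
ee_pos: [0.5189, -0.1187, 0.1306]
tool_rot: [[0.003, 0.562, -0.827], [-0.001, -0.827, -0.562], [-1.0, 0.002, -0.002]]
contact_force: [3.6, -3.1, -0.3]
finger_gap: 0.066
```

```bash
python3 f.py
```

```text
q [ 0.26  0.4  -0.17  1.91  0.09  0.84 -0.94] ee [ 0.5189 -0.1187  0.1306] F [ 3.6 -3.1 -0.3] M [-0.256 -0.79  -0.3  ] psi -0.974 tau7 -1.992841511964798
```

```bash
python3 chk.py m21; python3 -c "
from h import *
print(np.round(get_obs()['effort'],2))"
```

```text
t 31.2 q [ 0.26  0.4  -0.17  1.91  0.09  0.84 -0.94] ee [ 0.5189 -0.1187  0.1306] F [ 3.6 -3.1 -0.3] M [-0.26 -0.79 -0.3 ] psi -0.974
m21 centre tool mm [-25.8  -1.3  -0.3] normal tool yz [0.008 0.005] normal world xy [ 0.001 -0.01 ] res px 0.44 246
[ -1.62 -57.7   -2.71 -23.06  -0.47   1.29  -0.89]
```

>>> {"api": "apply_moves", "payload": {"moves": [{"dx": 0,"dy": 0,"dz": 0,"yaw": -0.03},{"dx": 0,"dy": 0,"dz": 0,"yaw": -0.03},{"dx": 0,"dy": 0,"dz": 0,"yaw": 0},{"dx": 0,"dy": 0,"dz": 0,"yaw": 0}]}}

```text
time_s: 31.58
ee_pos: [0.519, -0.1188, 0.1306]
tool_rot: [[0.003, 0.518, -0.856], [-0.001, -0.856, -0.518], [-1.0, 0.002, -0.002]]
contact_force: [7.3, -3.6, -2.9]
finger_gap: 0.0657
```

```bash
python3 f.py
```

```text
q [ 0.25  0.4  -0.16  1.91  0.08  0.84 -0.98] ee [ 0.519  -0.1188  0.1306] F [ 7.3 -3.6 -2.9] M [-0.32  -1.132 -0.057] psi -1.027 tau7 -0.05652574589475989
```

>>> {"api": "apply_moves", "payload": {"moves": [{"dx": 0.15,"dy": -0.08,"dz": 0,"yaw": 0},{"dx": 0,"dy": 0,"dz": 0,"yaw": 0},{"dx": 0,"dy": 0,"dz": 0,"yaw": -0.06},{"dx": 0,"dy": 0,"dz": 0,"yaw": -0.06},{"dx": 0,"dy": 0,"dz": 0,"yaw": 0},{"dx": 0,"dy": 0,"dz": 0,"yaw": 0}]}}

```text
time_s: 32.08
ee_pos: [0.5199, -0.1195, 0.1305]
tool_rot: [[0.002, 0.409, -0.913], [-0.0, -0.913, -0.409], [-1.0, 0.001, -0.002]]
contact_force: [4.4, -3.2, 0.5]
finger_gap: 0.0657
```

```bash
python3 chk.py m22
```

```text
t 32.0833 q [ 0.22  0.4  -0.13  1.91  0.07  0.84 -1.09] ee [ 0.5199 -0.1195  0.1305] F [ 4.4 -3.2  0.5] M [-0.19 -0.91 -0.3 ] psi -1.15
m22 centre tool mm [-25.7  -1.4   0. ] normal tool yz [0.011 0.004] normal world xy [ 0.    -0.011] res px 0.44 246
```

```bash
cat > mark.py <<'E'
from h import *
def mark(f,ee,psi,c):
    im=cv2.imread('pics/'+f+'_full.png').astype(float)
    y=np.array([np.cos(psi),np.sin(psi),0]);x=np.array([0,0,-1.]);R=np.c_[x,y,np.cross(x,y)];o=dict(ee_pos=np.array(ee),tool_rot=R)
    az=np.radians(np.arange(0,360,1.));best=[]
    for a in az:
        v=[]
        for r in (.025,.0265,.028):
            P=np.array(ee)+R@(np.array(c)/1e3)+r*np.array([np.cos(a),np.sin(a),0])
            u,w=proj('wrist',P,o);v.append(im[int(round(w)),int(round(u))].min() if 0<=w<480 else 0)
        best.append(min(v))
    b=np.array(best);i=np.where(b>b.max()-25)[0];print(f,'max',b.max(),'az deg',i.tolist()[:12],'rel tool deg',np.round((i-np.degrees(psi))%360)[:12])
E
python3 - <<'E'
from mark import *
mark('m13',[.5181,-.1215,.1429],3.104,[-21.5,-.2,2.1])
mark('m16',[.5167,-.1193,.1381],.225,[-21.5,.5,-1])
mark('m17',[.5172,-.1194,.1371],-.732,[-21.4,-.8,-.7])
mark('m18',[.5159,-.1195,.1349],-2.292,[-22.1,-1.6,.3])
mark('m19',[.5185,-.1198,.1312],.341,[-25.8,-1.3,-3])
mark('m20',[.517,-.1183,.1314],.344,[-25.6,.6,-.7])
mark('m21',[.5189,-.1187,.1306],-.974,[-25.8,-1.3,-.3])
mark('m22',[.5199,-.1195,.1305],-1.15,[-25.7,-1.4,0])
E
```

```text
m13 max 177.0 az deg [266, 267, 268, 269, 270] rel tool deg [88. 89. 90. 91. 92.]
m16 max 249.0 az deg [103, 104, 105, 106] rel tool deg [90. 91. 92. 93.]Traceback (most recent call last):
  File "<stdin>", line 4, in <module>
  File "mark.py", line 10, in mark
    u,w=proj('wrist',P,o);v.append(im[int(round(w)),int(round(u))].min() if 0<=w<480 else 0)
        ~~~~^^^^^^^^^^^^^
  File "h.py", line 20, in proj
    K,R,C=cam(n,o);p=K@(R.T@(np.array(P)-C));return p[:2]/p[2]
          ~~~^^^^^
  File "h.py", line 10, in cam
    c=optics.calibration(n)
ValueError: time passes only in moves, steps and waits
```

```bash
cat > patch.py <<'E'
s=open('h.py').read()
s=s.replace("    c=optics.calibration(n)\n","""    c=CAL if n=='wrist' else optics.calibration(n)\n""")
s=s.replace("def snap","""CAL=dict(fx=331.02413455,fy=331.02413455,cx=320.50556175,cy=243.03931745,mount=[[3.88823753e-04,-3.05631768e-01,9.52149710e-01,-1.57987693e-01],[9.99999886e-01,3.82861102e-04,-2.85468966e-04,-1.28092704e-03],[-2.77292703e-04,9.52149713e-01,3.05631882e-01,-8.40444677e-02],[0,0,0,1.]])
def snap""",1)
open('h.py','w').write(s)
E
python3 patch.py; python3 - <<'E'
from mark import *
mark('m17',[.5172,-.1194,.1371],-.732,[-21.4,-.8,-.7])
mark('m18',[.5159,-.1195,.1349],-2.292,[-22.1,-1.6,.3])
mark('m19',[.5185,-.1198,.1312],.341,[-25.8,-1.3,-3])
mark('m20',[.517,-.1183,.1314],.344,[-25.6,.6,-.7])
mark('m21',[.5189,-.1187,.1306],-.974,[-25.8,-1.3,-.3])
mark('m22',[.5199,-.1195,.1305],-1.15,[-25.7,-1.4,0])
E
```

```text
m17 max 252.0 az deg [45, 46, 47, 48, 49] rel tool deg [87. 88. 89. 90. 91.]
m18 max 241.0 az deg [315, 316, 317, 318, 319] rel tool deg [86. 87. 88. 89. 90.]
m19 max 245.0 az deg [310, 311, 312, 313] rel tool deg [290. 291. 292. 293.]
m20 max 249.0 az deg [309, 310, 311, 312, 313] rel tool deg [289. 290. 291. 292. 293.]
m21 max 249.0 az deg [238, 239, 240, 241] rel tool deg [294. 295. 296. 297.]
m22 max 249.0 az deg [228, 229, 230, 231] rel tool deg [294. 295. 296. 297.]
```

>>> {"api": "apply_moves", "payload": {"moves": [{"dx": 0,"dy": 0,"dz": 0,"yaw": -0.05},{"dx": 0,"dy": 0,"dz": 0,"yaw": -0.05},{"dx": 0,"dy": 0,"dz": 0,"yaw": 0}]}}

```text
time_s: 32.38
ee_pos: [0.5195, -0.1205, 0.1306]
tool_rot: [[0.001, 0.312, -0.95], [-0.002, -0.95, -0.312], [-1.0, 0.002, -0.001]]
contact_force: [3.4, -4.6, 2.6]
finger_gap: 0.0657
```

```bash
python3 f.py
```

```text
q [ 0.21  0.4  -0.11  1.91  0.06  0.84 -1.18] ee [ 0.5195 -0.1205  0.1306] F [ 3.4 -4.6  2.6] M [-0.792 -0.501 -0.216] psi -1.253 tau7 -0.704964604228735
```

>>> {"api": "apply_moves", "payload": {"moves": [{"dx": 0,"dy": 0,"dz": 0,"yaw": -0.05},{"dx": 0,"dy": 0,"dz": 0,"yaw": -0.05},{"dx": 0,"dy": 0,"dz": 0,"yaw": 0}]}}

```text
time_s: 32.63
ee_pos: [0.5191, -0.1209, 0.1305]
tool_rot: [[0.001, 0.215, -0.977], [-0.002, -0.977, -0.215], [-1.0, 0.002, -0.0]]
contact_force: [1.2, -7.9, 3.0]
finger_gap: 0.0657
```

```bash
python3 chk.py m23
```

```text
t 32.6333 q [ 0.19  0.39 -0.08  1.91  0.04  0.84 -1.27] ee [ 0.5191 -0.1209  0.1305] F [ 1.2 -7.9  3. ] M [-1.1  -0.28 -0.33] psi -1.354
m23 centre tool mm [-25.9  -1.3  -0. ] normal tool yz [0.006 0.007] normal world xy [-0.006 -0.007] res px 0.44 246
```

>>> {"api": "apply_moves", "payload": {"moves": [{"dx": 0,"dy": -0.15,"dz": 0,"yaw": -0.06},{"dx": 0,"dy": 0,"dz": 0,"yaw": -0.06},{"dx": 0,"dy": 0,"dz": 0,"yaw": 0}]}}

```text
time_s: 32.93
ee_pos: [0.5188, -0.1213, 0.1305]
tool_rot: [[0.0, 0.097, -0.995], [-0.001, -0.995, -0.097], [-1.0, 0.001, 0.0]]
contact_force: [0.1, -4.5, 4.5]
finger_gap: 0.0659
```

```bash
python3 f.py
```

```text
q [ 0.17  0.39 -0.05  1.91  0.03  0.84 -1.37] ee [ 0.5188 -0.1213  0.1305] F [ 0.1 -4.5  4.5] M [-0.43  -0.008 -0.245] psi -1.474 tau7 -0.9053172916173935
```

>>> {"api": "apply_moves", "payload": {"moves": [{"dx": -0.05,"dy": 0,"dz": 0,"yaw": -0.06},{"dx": 0,"dy": 0,"dz": 0,"yaw": -0.06},{"dx": 0,"dy": 0,"dz": 0,"yaw": 0}]}}

```text
time_s: 33.18
ee_pos: [0.5188, -0.1215, 0.1305]
tool_rot: [[0.001, -0.023, -1.0], [-0.001, -1.0, 0.023], [-1.0, 0.001, -0.001]]
contact_force: [1.7, -4.9, 2.1]
finger_gap: 0.066
```

```bash
python3 chk.py m24; python3 - <<'E'
from mark import *
mark('m23',[.5191,-.1209,.1305],-1.354,[-25.9,-1.3,0])
o=get_obs();R=np.array(o['tool_rot']);mark('m24',o['ee_pos'],np.arctan2(R[1,1],R[0,1]),[-25.9,-1.3,0])
E
```

```text
t 33.1833 q [ 0.15  0.39 -0.02  1.91  0.01  0.84 -1.48] ee [ 0.5188 -0.1215  0.1305] F [ 1.7 -4.9  2.1] M [-0.57 -0.46 -0.39] psi -1.594
m24 centre tool mm [-25.5  -1.3   0.1] normal tool yz [ 0.009 -0.002] normal world xy [ 0.002 -0.009] res px 0.45 246
m23 max 249.0 az deg [216, 217, 218, 219, 220] rel tool deg [294. 295. 296. 297. 298.]
m24 max 249.0 az deg [203, 204, 205, 206] rel tool deg [294. 295. 296. 297.]
```

No slip. Mz is creeping up, which fits the sleeve-drag phase. Continuing.

>>> {"api": "apply_moves", "payload": {"moves": [{"dx": 0,"dy": -0.05,"dz": -0.01,"yaw": -0.05},{"dx": 0,"dy": 0,"dz": -0.01,"yaw": -0.05},{"dx": 0,"dy": 0,"dz": 0,"yaw": 0}]}}

```text
time_s: 33.48
ee_pos: [0.5188, -0.1216, 0.1305]
tool_rot: [[0.001, -0.122, -0.993], [-0.001, -0.993, 0.122], [-1.0, 0.001, -0.001]]
contact_force: [1.0, -4.1, 5.8]
finger_gap: 0.066
```

```bash
python3 f.py
```

```text
q [ 0.13  0.39  0.    1.91  0.    0.83 -1.56] ee [ 0.5188 -0.1216  0.1305] F [ 1.  -4.1  5.8] M [-0.408 -0.29  -0.18 ] psi -1.693 tau7 -0.7254642806947231
```

>>> {"api": "apply_moves", "payload": {"moves": [{"dx": 0,"dy": -0.03,"dz": -0.01,"yaw": -0.05},{"dx": 0,"dy": 0,"dz": -0.01,"yaw": -0.05},{"dx": 0,"dy": 0,"dz": 0,"yaw": 0}]}}

```text
time_s: 33.73
ee_pos: [0.5188, -0.1218, 0.1304]
tool_rot: [[0.001, -0.22, -0.976], [-0.001, -0.976, 0.22], [-1.0, 0.001, -0.001]]
contact_force: [0.5, -2.7, 6.8]
finger_gap: 0.0662
```

```bash
python3 f.py
```

```text
q [ 0.11  0.39  0.02  1.92 -0.01  0.83 -1.65] ee [ 0.5188 -0.1218  0.1304] F [ 0.5 -2.7  6.8] M [-0.327 -0.139  0.054] psi -1.792 tau7 -0.8983435481786728
```

>>> {"api": "apply_moves", "payload": {"moves": [{"dx": 0,"dy": 0,"dz": -0.01,"yaw": -0.05},{"dx": 0,"dy": 0,"dz": -0.01,"yaw": -0.05},{"dx": 0,"dy": 0,"dz": 0,"yaw": 0}]}}

```text
time_s: 33.98
ee_pos: [0.5187, -0.122, 0.1304]
tool_rot: [[0.001, -0.317, -0.948], [-0.001, -0.948, 0.317], [-1.0, 0.001, -0.001]]
contact_force: [-0.3, -3.6, 9.9]
finger_gap: 0.0661
```

```bash
python3 f.py
```

```text
q [ 0.09  0.39  0.05  1.92 -0.02  0.83 -1.74] ee [ 0.5187 -0.122   0.1304] F [-0.3 -3.6  9.9] M [-0.421  0.044 -0.239] psi -1.893 tau7 -0.565712247043848
```

```bash
python3 chk.py m25; python3 - <<'E'
from h import *
from mark import mark
o=get_obs();R=np.array(o['tool_rot']);e=np.array(o['ee_pos']);psi=np.arctan2(R[1,1],R[0,1]);mark('m25',e,psi,[-25.9,-1.3,0])
def dot(f,ee,psi):
    y=np.array([np.cos(psi),np.sin(psi),0]);x=np.array([0,0,-1.]);R=np.c_[x,y,np.cross(x,y)];o=dict(ee_pos=np.array(ee),tool_rot=R)
    u,v=[int(t) for t in proj('wrist',[.5182,-.119,.157],o)];w=16
    im=cv2.imread('pics/'+f+'_full.png')[v-w:v+w,u-w:u+w].max(2)
    n,l,s,c=cv2.connectedComponentsWithStats((im<130).astype(np.uint8))
    for i in range(1,n):
        if s[i][4]>60: print(f,s[i].tolist(),'px',c[i]+[u-w,v-w],'tool',((R.T@(ray('wrist',*(c[i]+[u-w,v-w]),.157,o)-ee))*1e3).round(1))
dot('m18',[.5159,-.1195,.1349],-2.292);dot('m19',[.5185,-.1198,.1312],.341);dot('m20',[.517,-.1183,.1314],.344);dot('m22',[.5199,-.1195,.1305],-1.15);dot('m24',[.5188,-.1215,.1305],-1.594);dot('m25',e,psi)
a=cv2.resize(cv2.imread('pics/m25_full.png')[200:400,220:430],(420,400),interpolation=cv2.INTER_CUBIC)
optics
im=optics.read_camera('scene')[:,:,::-1]
b=cv2.resize(im[210:290,234:304],(350,400),interpolation=cv2.INTER_CUBIC)
cv2.imwrite('pics/c25.png',np.hstack([a,b]))
E
```

```text
t 33.9833 q [ 0.09  0.39  0.05  1.92 -0.02  0.83 -1.74] ee [ 0.5187 -0.122   0.1304] F [-0.3 -3.6  9.9] M [-0.42  0.04 -0.24] psi -1.893
m25 centre tool mm [-25.6  -1.2   0. ] normal tool yz [ 0.01  -0.002] normal world xy [-0.002 -0.01 ] res px 0.44 246
m25 max 248.0 az deg [186, 187, 188, 189] rel tool deg [294. 295. 296. 297.]
m18 [11, 6, 16, 15, 193] px [321.56476684 319.36787565] tool [-22.1  -0.8  -3.1]
m18 [0, 29, 32, 3, 96] px [318.5 336. ] tool [-22.1  -2.3   5.8]
m19 [0, 12, 32, 20, 432] px [320.30324074 334.65509259] tool [-25.8  -1.4   2.7]
m20 [0, 12, 32, 20, 498] px [323.24698795 338.31325301] tool [-25.6  -0.    4.8]
m22 [0, 11, 32, 21, 543] px [319.96685083 339.73664825] tool [-26.5  -1.6   4.9]
m24 [0, 10, 32, 22, 533] px [317.57223265 337.54221388] tool [-26.5  -2.7   3.7]
m25 [0, 8, 32, 24, 594] px [317.36195286 338.68350168] tool [-26.6  -2.8   4.3]
```

View pics/c25.png

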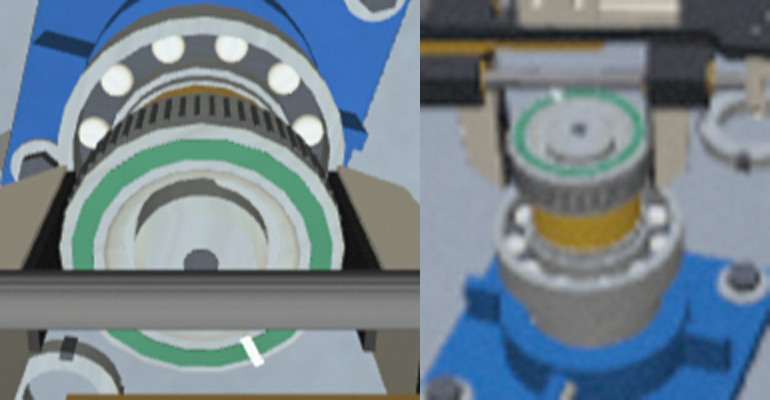

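Level and concentric: the ring is centred on the nose dot in both views, and the gauge sits on the sleeve. Mz ≈ 0.25 matches sleeve drag, so I'm turning on in 0.1 rad steps.

>>> {"api": "apply_moves", "payload": {"moves": [{"dx": 0,"dy": -0.05,"dz": 0.02,"yaw": -0.05},{"dx": 0,"dy": 0,"dz": 0,"yaw": -0.05},{"dx": 0,"dy": 0,"dz": 0,"yaw": 0}]}}

```text
time_s: 34.33
ee_pos: [0.5186, -0.1221, 0.1304]
tool_rot: [[0.001, -0.409, -0.912], [-0.0, -0.912, 0.409], [-1.0, 0.0, -0.001]]
contact_force: [-0.1, -2.9, 9.1]
finger_gap: 0.0657
```

```bash
python3 f.py
```

```text
q [ 0.08  0.39  0.07  1.92 -0.04  0.83 -1.82] ee [ 0.5186 -0.1221  0.1304] F [-0.1 -2.9  9.1] M [-0.216 -0.04   0.042] psi -1.992 tau7 -0.8590601943433285
```

>>> {"api": "apply_moves", "payload": {"moves": [{"dx": 0,"dy": 0,"dz": 0,"yaw": -0.05},{"dx": 0,"dy": 0,"dz": 0,"yaw": -0.05},{"dx": 0,"dy": 0,"dz": 0,"yaw": 0}]}}

```text
time_s: 34.58
ee_pos: [0.519, -0.1225, 0.1303]
tool_rot: [[0.001, -0.498, -0.867], [-0.001, -0.867, 0.498], [-1.0, 0.0, -0.002]]
contact_force: [0.8, -4.7, 4.1]
finger_gap: 0.0659
```

```bash
python3 f.py
```

```text
q [ 0.06  0.39  0.1   1.92 -0.05  0.83 -1.91] ee [ 0.519  -0.1225  0.1303] F [ 0.8 -4.7  4.1] M [-0.669 -0.506  0.037] psi -2.092 tau7 -0.922112837433815
```

>>> {"api": "apply_moves", "payload": {"moves": [{"dx": 0,"dy": 0,"dz": 0,"yaw": -0.05},{"dx": 0,"dy": 0,"dz": 0,"yaw": -0.05},{"dx": 0,"dy": 0,"dz": 0,"yaw": 0}]}}

```text
time_s: 34.83
ee_pos: [0.5188, -0.1226, 0.1303]
tool_rot: [[0.001, -0.583, -0.812], [-0.001, -0.812, 0.583], [-1.0, 0.0, -0.001]]
contact_force: [1.4, -4.7, 6.1]
finger_gap: 0.066
```

```bash
python3 chk.py m26; python3 - <<'E'
from mark import *
o=get_obs();R=np.array(o['tool_rot']);mark('m26',o['ee_pos'],np.arctan2(R[1,1],R[0,1]),[-25.9,-1.3,0])
E
```

```text
t 34.8333 q [ 0.04  0.39  0.12  1.92 -0.06  0.83 -2.  ] ee [ 0.5188 -0.1226  0.1303] F [ 1.4 -4.7  6.1] M [-0.69 -0.32 -0.37] psi -2.193
m26 centre tool mm [-25.4  -1.3   0.7] normal tool yz [ 0.012 -0.005] normal world xy [-0.003 -0.013] res px 0.44 247
m26 max 247.0 az deg [168, 169, 170, 171, 172] rel tool deg [294. 295. 296. 297. 298.]
```

>>> {"api": "apply_moves", "payload": {"moves": [{"dx": 0,"dy": -0.05,"dz": 0,"yaw": -0.06},{"dx": 0,"dy": 0,"dz": 0,"yaw": -0.06},{"dx": 0,"dy": 0,"dz": 0,"yaw": 0}]}}

```text
time_s: 35.13
ee_pos: [0.5187, -0.1228, 0.1303]
tool_rot: [[0.001, -0.676, -0.737], [-0.001, -0.737, 0.676], [-1.0, 0.0, -0.001]]
contact_force: [0.4, -3.3, 5.9]
finger_gap: 0.0661
```

```bash
python3 f.py
```

```text
q [ 0.02  0.39  0.15  1.92 -0.08  0.83 -2.1 ] ee [ 0.5187 -0.1228  0.1303] F [ 0.4 -3.3  5.9] M [-0.561 -0.21   0.074] psi -2.313 tau7 -1.1403343454003334
```

>>> {"api": "apply_moves", "payload": {"moves": [{"dx": 0,"dy": 0,"dz": 0,"yaw": -0.06},{"dx": 0,"dy": 0,"dz": 0,"yaw": -0.06},{"dx": 0,"dy": 0,"dz": 0,"yaw": 0}]}}

```text
time_s: 35.38
ee_pos: [0.5184, -0.1228, 0.1302]
tool_rot: [[0.0, -0.759, -0.651], [-0.001, -0.651, 0.759], [-1.0, 0.001, -0.001]]
contact_force: [-0.8, -3.7, 6.7]
finger_gap: 0.0657
```

```bash
python3 f.py
```

```text
q [-0.01  0.39  0.18  1.93 -0.09  0.83 -2.21] ee [ 0.5184 -0.1228  0.1302] F [-0.8 -3.7  6.7] M [-0.683  0.114  0.588] psi -2.432 tau7 -1.7370328679680824
```

>>> {"api": "apply_moves", "payload": {"moves": [{"dx": 0,"dy": 0,"dz": 0,"yaw": -0.06},{"dx": 0,"dy": 0,"dz": 0,"yaw": -0.06},{"dx": 0,"dy": 0,"dz": 0,"yaw": 0}]}}

```text
time_s: 35.63
ee_pos: [0.5183, -0.1229, 0.1302]
tool_rot: [[-0.0, -0.831, -0.556], [-0.001, -0.556, 0.831], [-1.0, 0.001, -0.001]]
contact_force: [-1.4, -4.3, 7.6]
finger_gap: 0.0659
```

```bash
python3 f.py
```

```text
q [-0.03  0.39  0.21  1.93 -0.11  0.83 -2.31] ee [ 0.5183 -0.1229  0.1302] F [-1.4 -4.3  7.6] M [-0.759  0.139  0.852] psi -2.552 tau7 -2.10076242685318
```

>>> {"api": "apply_moves", "payload": {"moves": [{"dx": 0,"dy": 0,"dz": 0,"yaw": -0.06},{"dx": 0,"dy": 0,"dz": 0,"yaw": 0}]}}

```text
time_s: 35.8
ee_pos: [0.5181, -0.1228, 0.1301]
tool_rot: [[-0.0, -0.863, -0.506], [-0.001, -0.506, 0.863], [-1.0, 0.001, -0.001]]
contact_force: [-0.8, -3.1, 8.0]
finger_gap: 0.0658
```

```bash
python3 chk.py m27; python3 - <<'E'
from mark import *
o=get_obs();R=np.array(o['tool_rot']);mark('m27',o['ee_pos'],np.arctan2(R[1,1],R[0,1]),[-25.9,-1.3,0.5])
E
```

```text
t 35.8 q [-0.04  0.39  0.23  1.93 -0.11  0.83 -2.36] ee [ 0.5181 -0.1228  0.1301] F [-0.8 -3.1  8. ] M [-0.73  0.34  0.95] psi -2.611
m27 centre tool mm [-25.9  -1.2   0.1] normal tool yz [ 0.022 -0.   ] normal world xy [-0.019 -0.011] res px 0.46 248
m27 max 179.0 az deg [162, 163, 164] rel tool deg [312. 313. 314.]
```

Mz climbed to 0.59, 0.85 and then 0.95 over the last 0.4 s, with the gauge starting to slip in the grip. It is tight on the sleeve. Backing off half a turn straight away.

>>> {"api": "apply_moves", "payload": {"moves": [{"dx": 0,"dy": 0.05,"dz": 0.03,"yaw": 0.1},{"dx": 0,"dy": 0.05,"dz": 0.03,"yaw": 0.12},{"dx": 0,"dy": 0,"dz": 0.02,"yaw": 0.12},{"dx": 0,"dy": 0,"dz": 0.013,"yaw": 0.12},{"dx": 0,"dy": 0,"dz": 0.013,"yaw": 0.12},{"dx": 0,"dy": 0,"dz": 0.013,"yaw": 0.12},{"dx": 0,"dy": 0,"dz": 0.013,"yaw": 0.12},{"dx": 0,"dy": 0,"dz": 0.013,"yaw": 0.12},{"dx": 0,"dy": 0,"dz": 0.013,"yaw": 0.12},{"dx": 0,"dy": 0,"dz": 0.013,"yaw": 0.12},{"dx": 0,"dy": 0,"dz": 0.013,"yaw": 0.12},{"dx": 0,"dy": 0,"dz": 0.013,"yaw": 0.12}]}}

```text
time_s: 36.85
ee_pos: [0.5168, -0.1215, 0.1306]
tool_rot: [[-0.003, 0.377, -0.926], [0.0, -0.926, -0.377], [-1.0, -0.001, 0.003]]
contact_force: [1.7, -2.6, -7.3]
finger_gap: 0.066
```

>>> {"api": "apply_moves", "payload": {"moves": [{"dx": 0,"dy": 0,"dz": 0.013,"yaw": 0.12},{"dx": 0,"dy": 0,"dz": 0.013,"yaw": 0.12},{"dx": 0,"dy": 0,"dz": 0.013,"yaw": 0.12},{"dx": 0,"dy": 0,"dz": 0.013,"yaw": 0.12},{"dx": 0,"dy": 0,"dz": 0.013,"yaw": 0.12},{"dx": 0,"dy": 0,"dz": 0.013,"yaw": 0.12},{"dx": 0,"dy": 0,"dz": 0.013,"yaw": 0.12},{"dx": 0,"dy": 0,"dz": 0.013,"yaw": 0.12},{"dx": 0,"dy": 0,"dz": 0.013,"yaw": 0.12},{"dx": 0,"dy": 0,"dz": 0.013,"yaw": 0.12},{"dx": 0,"dy": 0,"dz": 0,"yaw": 0}]}}

```text
time_s: 37.77
ee_pos: [0.5166, -0.1211, 0.1317]
tool_rot: [[-0.004, 1.0, 0.015], [0.001, 0.015, -1.0], [-1.0, -0.004, -0.001]]
contact_force: [0.2, 0.3, -8.0]
finger_gap: 0.066
```

```bash
python3 chk.py m28; python3 - <<'E'
from mark import *
o=get_obs();R=np.array(o['tool_rot']);mark('m28',o['ee_pos'],np.arctan2(R[1,1],R[0,1]),[-25.9,-1.2,0.1])
mark('m27',[.5181,-.1228,.1301],-2.611,[-25.9,-1.2,.1])
E
```

```text
t 37.7667 q [ 0.44  0.42 -0.41  1.89  0.21  0.87 -0.06] ee [ 0.5166 -0.1211  0.1317] F [ 0.2  0.3 -8. ] M [-0.12 -0.17 -0.03] psi 0.015
m28 centre tool mm [-25.8  -1.3  -1.4] normal tool yz [0.001 0.006] normal world xy [ 0.001 -0.006] res px 0.39 244
m28 max 231.0 az deg [311] rel tool deg [311.]
m27 max 179.0 az deg [161, 162, 163] rel tool deg [311. 312. 313.]
```

The gauge has turned back 149° without slipping, level. Finishing the half turn, then releasing, lifting clear and checking.

>>> {"api": "apply_moves", "payload": {"moves": [{"dx": 0,"dy": 0,"dz": 0.01,"yaw": 0.11},{"dx": 0,"dy": 0,"dz": 0.01,"yaw": 0.11},{"dx": 0,"dy": 0,"dz": 0.01,"yaw": 0.11},{"dx": 0,"dy": 0,"dz": 0.01,"yaw": 0.11},{"dx": 0,"dy": 0,"dz": 0.01,"yaw": 0.1},{"dx": 0,"dy": 0,"dz": 0,"yaw": 0},{"dx": 0,"dy": 0,"dz": 0,"yaw": 0}]}}

```text
time_s: 38.4
ee_pos: [0.5171, -0.1213, 0.1326]
tool_rot: [[-0.002, 0.858, 0.514], [0.001, 0.514, -0.858], [-1.0, -0.002, -0.002]]
contact_force: [-0.8, -0.7, -11.1]
finger_gap: 0.0656
```

>>> {"api": "apply_moves", "payload": {"moves": [{"dx": 0,"dy": 0,"dz": 0,"yaw": 0},{"dx": 0,"dy": 0,"dz": 0,"yaw": 0},{"dx": 0,"dy": 0,"dz": 0,"yaw": 0},{"dx": 0,"dy": 0,"dz": 0,"yaw": 0},{"dx": 0,"dy": 0,"dz": 0,"yaw": 0},{"dx": 0,"dy": 0,"dz": 0,"yaw": 0}], "grip": 1}}

```text
time_s: 38.9
ee_pos: [0.5186, -0.1213, 0.1339]
tool_rot: [[0.001, 0.856, 0.517], [-0.0, 0.517, -0.856], [-1.0, 0.001, 0.001]]
contact_force: [0.1, -0.1, -0.2]
finger_gap: 0.0916
```

```bash
python3 chk.py m29; python3 - <<'E'
from mark import *
o=get_obs();R=np.array(o['tool_rot']);mark('m29',o['ee_pos'],np.arctan2(R[1,1],R[0,1]),[-25.8,-1.3,-1.4])
E
```

```text
t 38.9 q [ 0.53  0.45 -0.54  1.88  0.29  0.89  0.4 ] ee [ 0.5186 -0.1213  0.1339] F [ 0.1 -0.1 -0.2] M [-0.01 -0.16  0.  ] psi 0.544
m29 centre tool mm [-23.2  -2.7  -2.6] normal tool yz [ 0.013 -0.023] normal world xy [-0.001  0.026] res px 0.37 222
m29 max 142.0 az deg [0, 1, 2, 129, 138, 141, 142, 144, 241, 242, 243, 244] rel tool deg [329. 330. 331.  98. 107. 110. 111. 113. 210. 211. 212. 213.]
```

>>> {"api": "apply_moves", "payload": {"moves": [{"dx": 0,"dy": 0,"dz": 0.5,"yaw": 0},{"dx": 0,"dy": 0,"dz": 1,"yaw": 0},{"dx": 0,"dy": 0,"dz": 2,"yaw": 0},{"dx": 0,"dy": 0,"dz": 3,"yaw": 0},{"dx": 0,"dy": 0,"dz": 3,"yaw": 0},{"dx": 0,"dy": 0,"dz": 0,"yaw": 0},{"dx": 0,"dy": 0,"dz": 0,"yaw": 0},{"dx": 0,"dy": 0,"dz": 0,"yaw": 0}]}}

```text
time_s: 39.62
ee_pos: [0.5182, -0.1214, 0.2289]
tool_rot: [[0.001, 0.856, 0.517], [-0.0, 0.517, -0.856], [-1.0, 0.0, 0.001]]
contact_force: [-0.1, -0.2, -1.0]
finger_gap: 0.0919
```

```bash
python3 f.py; python3 - <<'E'
from h import *
snap('wrist','m30');im=optics.read_camera('scene')[:,:,::-1]
a=cv2.resize(cv2.imread('pics/m30_full.png'),(440,330));a=cv2.copyMakeBorder(a,0,70,0,0,0)
b=cv2.resize(im[210:290,234:304],(350,400),interpolation=cv2.INTER_CUBIC)
cv2.imwrite('pics/c30.png',np.hstack([a,b]))
E
```

```text
q [ 0.57  0.34 -0.57  1.76  0.21  1.1   0.47] ee [ 0.5182 -0.1214  0.2289] F [-0.1 -0.2 -1. ] M [-0.014 -0.148 -0.025] psi 0.544 tau7 0.02302198321558535
```

View pics/c30.png

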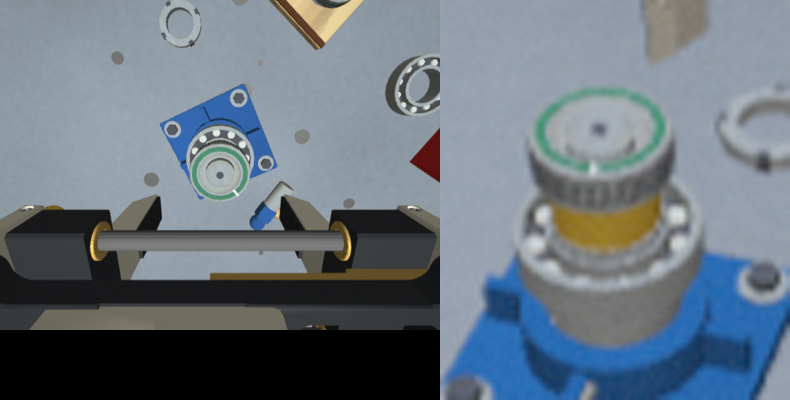

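```bash
python3 -c "
from plant import job;print(job.close_job())"
```

```text
the job is handed in; nothing more can be done
None
```

I set the green GO gauge on the shaft, screwed it down until it came up tight on the sleeve, backed it off half a turn and let go. The job is handed in, at about 40 s of the 72 s allowed; it gave no verdict. The red gauge was never touched, though I didn't measure its final position.

- **First try:** the gauge tipped about 0.22 rad when I released it on the first thread. I took it back to the board, picked it up level and screwed it on without letting go.
- **Tightening:** torque climbed 0.59, 0.85, then 0.95 N m, and the gauge began to slip in the grip. The last reading is above the 0.6–0.8 snug band and the 0.9 "forced" mark. It works out at roughly 55–63 N on the sleeve, close to the 65 N limit.
- **Back-off:** the white mark turned back about 199° by the last reading. That reading was weak; the one before it showed 149° without slip.
- **Last checks:** after release the gauge is level within 0.03 rad and looks centred on the shaft nose, and the hand is clear, about 70 mm above it.
- **Checks that disagreed:** the gap above the sleeve is about 1 mm by the camera, but about 2–3 mm by the turn count and thread pitch. Both fall within the required 0.8–4.6 mm, but the camera figure leaves little margin.

I viewed 13 pictures against the budget of 10.

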